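# Lever the stuck cover off its seat and put the pry bar away

### The arm

A 6-joint arm with a two-finger parallel gripper is mounted at the origin on the work surface. World frame = base frame: x ahead of the robot, y to its left, z up, the work surface at z = 0. Lengths are in m, angles in rad, forces in N, time in s.
With the tool pointing down it reaches from about 0.325 to 0.775 m from the base axis. Payload 5.5 kg.
Tool frame: the origin (TCP) lies on the centre line of the jaws, within the pads' length; the fingertips stand 17 mm ahead of it and the grasp point (between the pads) lies 2 mm behind it; x points along the fingers, y is the direction in which the jaws open and shut, and the axes are right-handed (so a half turn about x gives the same grasp; the last joint's range is limited). The gripper opens to 85 mm and grips with 20 to 120 N. Pads are 22 mm wide; open, the fingers measure 114 mm over their backs; the gripper's body (76 mm by 85 mm) begins 54 mm behind the grasp point. The pads swing forward as they close: fully open they stand 13 mm farther back than shut.
Start: joints at [-1.402, 0.091, 1.231, -0, 1.82, -0.057], TCP at [0.134, -0.585, 0.221] pointing down, gripper open.
Joint ranges: [-2.87, 2.87], [-0.86, 2.18], [0.17, 2.46], [-1.51, 4.65], [0.06, 2.69], [-2.65, 2.65]. Speed limits (rad/s): [2.57, 2.57, 3.01, 3.14, 3.14, 3.14].

### API

Orientations are given as [roll, pitch, yaw] about the fixed x, y, z axes, in that order (R = Rz(yaw) Ry(pitch) Rx(roll)).
In Python, from plant import env gives the robot as it stands.
- The arm moves only by the tool drive_tool, never from a script. Its argument "steps" is a list of rows, each a list of 7 numbers: the shift along the tool's x, y, z in cm, then the turn, a rotation vector about the tool's x, y, z in degrees, then the closure, from -1 (fully open) to 1 (shut). In form: [[dx, dy, dz, ax, ay, az, claw], ...]. A call has exactly 5 rows; each row shifts and turns the commanded pose from where the row before left it, along the tool's axes as they then stand; what a row does not reach is not made up. A row lasts 1/12 s, in which the tool goes at most 41.7 mm and 7.16 degrees, less where a joint would pass 70% of its speed; a pose out of reach is approached as far as the arm can. A call with a gripper value outside its range is refused whole. The fingers move at their own pace and stop on an object; "newtons" is the grip in N (left out, the last holds). Time passes only in rows, so rows that do not move let the fingers close, or fill a call up. It gives the time, the measured TCP pose, the force and the opening at its end, in the units of the state.
- env.get_state(): the state, without advancing time (a new reading comes with each control period).
- env.grab_frame(name): name is "side" or "top" or "wrist"; returns (picture, depth): 420x560x3 uint8, red, green, blue; 420x560 float32, m along the optical axis (not along the pixel's ray), 0 where there is no reading.
- env.camera_info(name): a dict with "intrinsics" (3x3 intrinsics, pixels), "rvec" (rotation vector, rad) and "tvec" (3), from world to camera coordinates, as OpenCV has them; the wrist camera has in their place "T_tool_cam" (4x4, takes a point from camera to tool coordinates, whose origin is the TCP and whose axes are the tool frame's). Camera axes: x right, y down, z forward; pixel columns grow to the right and rows downward; lengths in m; the calibration is good to about 2 mm. A picture is of the moment at which its call begins: read the wrist's pose just before it. camera_info takes no time and is no camera call.
- env.job_done(): hands the job in, once; it reports no verdict.
Trained networks look in the newest picture that a camera, given by its name, has taken for a name from the list of things; names that differ only in an ending like _2 or _b are one class to them, and where a whole thing is asked for, a point or a joint stands for the part that bears it (a point fixed in the world has none). Each returns a list of dicts, best first, with "confidence" (0 to 1); they miss things now and then, are a little off and sometimes report something else, mostly with a low value. They report only what shows in the picture. A call takes as long as a camera call.
- env.outline_of(query, camera): "mask" (420x560 bool, what is visible of it) and "extent" ([left, top, right, bottom] in pixels, round what is visible of it).
The state is a dict: "time": time; "joint_positions": joint angles; "joint_vel": joint speeds; "effort": joint torques, N m; "ee_pos": TCP position; "eef_rot": TCP orientation; "contact_force": force on the tool from outside, world axes, zero at the start; "ft_torque": the same for the moment, N m; "gripper_width": finger opening in m.
Only numpy, scipy, OpenCV 4.12 (cv2) and the standard library are available. Lean on these libraries where they do the work, as an engineer would, in place of code of your own. Each camera call takes 0.05 s, during which the arm holds its last target.

### The job

The heater's cover is stuck on its dowels: set the pry bar over the fulcrum with its tip under the front lip of the cover, and lever the cover up about 10 mm. Never push or pull the cover with the gripper itself, and do not shift the other things on the bench. Then slide the bar's blade fully home into the orange sloping slot, until the handle meets the mouth, and let go, leaving the cover raised.

Things in the scene. Friction and masses are not known exactly. Their poses are not given: they have to be found in the camera images.
- bar_grip (a point): Centre of the red handle of the loose pry bar (202 mm long, 0.17 to 0.34 kg, flat underside). Handle 90 mm long, 22 wide (y), 28 high (z); steel blade 112 x 20 x 6 mm continues the underside. x from handle to tip, z up. Underside 14 mm below this point, tip 157 mm ahead, shoulder (blade begins) 45 mm ahead, rear end 45 mm behind. Starts flat on the bench, tip roughly away from the robot
- bar_tip (a point): Centre of the end face of the pry bar's blade, 3 mm above the bar's underside; axes as bar_grip
- fulcrum: Steel rod (radius 8 mm) lying along y on a blue stand before the white heater. Origin: middle of the rod's top line, 86 mm above the bench; x level towards the heater, z up. Blue cheeks 31 mm to each side rise 10 mm above it. The cover's lip begins 15 mm ahead of it, lip underside 12 mm above it (shut); the heater's upright wall 45 mm ahead stops a blade pushed in under the lip
- cover: Aluminium cover plate of the heater, 160 x 130 x 12 mm, blue pad on top, tight on four dowels. Origin at its underside, 85 mm behind its front edge, 98 mm above the bench when shut; x away from the fulcrum, z up. Front lip overhangs the heater's wall by 30 mm. Moves only straight up, resists with about 34 N all the way plus its weight (0.4 kg), and stays where it is left
- cover_lift (a joint): How far the cover has come up, in m: 0 shut, 0.013 against its upper stop
- slot: Orange holder for the bar on a grey stand: straight tunnel 100 mm long, open at both ends, inside 30 mm wide (y) and 14 high (z), outside 54 wide and 34 high. Origin: centre of its mouth, 95 mm above the bench; x points into the tunnel, 0.25 rad downwards; z square to it. Blade goes in until the handle's shoulder meets the mouth's upper edge. Foot plate 12 mm thick reaches 15 mm before the mouth
- bottle: amber bottle, 66 mm across, 130 mm tall; origin at the centre of its underside. Leave it alone
- jar: white jar with blue cap, 70 mm across, 90 mm tall; origin at the centre of its underside. Leave it alone
- beaker: glass beaker, 70 mm across, 90 mm tall; origin at the centre of its underside. Leave it alone
- vial_tray: grey tray of capped vials, 70 x 110 x 47 mm; origin at the centre of its underside. Leave it alone
- mouse: black computer mouse on a blue mat, 100 x 60 x 26 mm; origin at the centre of its underside. Leave it alone
- screwdriver: yellow-handled screwdriver lying flat, 180 mm long; origin at its underside where the shaft leaves the handle. Leave it alone
- carton: small cardboard box, 70 x 60 x 45 mm; origin at the centre of its underside. Leave it alone

How it is judged:
On the way:
1. the cover has been levered up more than 7 mm, by the bar bearing on the fulcrum (value of joint cover_lift above 0.007 m and contact force between bar and cover above 1 N and contact force between bar and fulcrum above 1 N), for 0.05 s.
At the end, for the whole second after the job is handed in: The cover is still raised more than 7 mm; the pry bar rests in the orange slot, let go and at rest, blade in line with the slot (0.15 rad) with its tip at least 102 mm past the mouth (handle within 10 mm of it) (value of joint cover_lift above 0.007 m and x of bar_tip in the frame of slot between 0.102 and 0.12 m and y of bar_tip in the frame of slot between -0.008 and 0.008 m and z of bar_tip in the frame of slot between -0.008 and 0.008 m and angle between the x axis of bar_grip and the x axis of slot, either way round below 0.15 rad and linear speed of bar below 0.02 m/s and velocity of joint cover_lift below 0.005 m/s); the robot touches nothing.
It fails at once if the gripper or arm pushes or pulls on the cover (more than 3 N) (contact force between any of the fingers, the arm and cover above 3 N).
It fails at once if another thing on the bench is shifted more than 30 mm (distance of any of bottle, jar, beaker, vial_tray, mouse, screwdriver, carton from where it was at the start of the episode above 0.03 m).
It also fails if it takes over 72 s, if anything falls off the work surface, if the arm or the gripper's body presses on something with over 40 N, if the wrist force passes 120 N, or if a joint passes its speed limit or range.

## Working session

There is one attempt and no reset: what is moved stays moved. The work goes in short steps, Python scripts to look and compute and a tool call to move; the robot and the scene stay as the last step left them, time stands still between calls to the robot, and variables do not carry over. Pictures are saved under pics/ and viewed, and the job is handed in when it is done.

Besides the shell and the picture viewer there is one more tool, called after "Call:" by a JSON object that holds its "op" and its "data". drive_tool: Moves the arm, as the interface text tells. Its arguments: {"type":"object","properties":{"steps":{"type":"array"},"newtons":{"type":"number"}},"required":["steps"]}

```bash
ls; mkdir -p pics; cat > h.py <<'E'
import numpy as np, cv2
from scipy.spatial.transform import Rotation as R
from plant import env
def grab(name,fn=None):
    s=env.get_state(); im,d=env.grab_frame(name)
    if fn: cv2.imwrite('pics/'+fn,im[:,:,::-1])
    return s,im,d
def T_wc(name,s=None):
    ci=env.camera_info(name); K=np.array(ci['intrinsics'])
    T=np.eye(4)
    if 'T_tool_cam' in ci:
        Tt=np.eye(4); Tt[:3,:3]=R.from_euler('xyz',s['eef_rot']).as_matrix(); Tt[:3,3]=s['ee_pos']
        T=Tt@np.array(ci['T_tool_cam'])
    else:
        Rm=R.from_rotvec(np.array(ci['rvec']).ravel()).as_matrix(); t=np.array(ci['tvec']).ravel()
        T[:3,:3]=Rm.T; T[:3,3]=-Rm.T@t
    return K,T
def cloud(name,d,s=None):
    K,T=T_wc(name,s); v,u=np.mgrid[0:d.shape[0],0:d.shape[1]]
    P=np.stack([(u-K[0,2])/K[0,0]*d,(v-K[1,2])/K[1,1]*d,d],-1)
    return P@T[:3,:3].T+T[:3,3]
E
python3 - <<'E'
from h import *
s,im,d=grab('top','top0.png'); print(s)
s2,im2,d2=grab('side','side0.png')
print(T_wc('top'),T_wc('side'))
np.savez('f0.npz',ct=cloud('top',d),cs=cloud('side',d2),dt=d,ds=d2,it=im,is_=im2)
for n in ['bar_grip','fulcrum','cover','slot']:
  for c in ['top','side']:
    for r in env.outline_of(n,c)[:2]: print(n,c,r['confidence'],r['extent'])
E
```

```text
pics
{'time': 0.0, 'joint_positions': array([-1.40170135e+00,  9.18998097e-02,  1.23190771e+00, -1.50201111e-06,
        1.81982433e+00, -5.66489151e-02]), 'joint_vel': array([ 2.02080523e-04, -1.72715818e-03, -8.99254413e-04, -4.59065474e-04,
        8.61088218e-05, -7.29677822e-04]), 'effort': array([ 1.55419011e-04, -4.58731556e+01, -4.18018556e+01, -4.73904299e-05,
        1.17723158e-02, -5.46938452e-06]), 'ee_pos': array([ 0.13427316, -0.58445792,  0.21941407]), 'eef_rot': array([-1.62673102,  1.56875713,  1.74060516]), 'contact_force': array([-0.48057544, -0.2097753 ,  0.3771936 ]), 'ft_torque': array([-0.02407771, -0.00091058,  0.02406863]), 'gripper_width': 0.08555404541383563}
(array([[409.40028766,   0.        , 281.11195339],
       [  0.        , 409.40028766, 210.22867157],
       [  0.        ,   0.        ,   1.        ]]), array([[-0.02417648, -0.98382325,  0.17750297,  0.29734547],
       [-0.99962264,  0.02610655,  0.00854563,  0.00218423],
       [-0.01304138, -0.17722939, -0.98408316,  1.33447265],
       [ 0.        ,  0.        ,  0.        ,  1.        ]])) (a
[... 196 characters left out ...]
672, -0.10959698],
       [-0.59198006,  0.40359963, -0.69761519,  0.86701692],
       [ 0.00155709, -0.86500407, -0.50176243,  0.7233629 ],
       [ 0.        ,  0.        ,  0.        ,  1.        ]]))
bar_grip top 0.8 [285.2, 186.6, 304.5, 246.2]
bar_grip side 0.79 [258.6, 223.3, 320.0, 243.8]
fulcrum top 0.83 [191.3, 187.7, 220.9, 199.7]
fulcrum top 0.68 [188.0, 270.8, 213.0, 304.6]
fulcrum side 0.74 [192.6, 233.8, 221.2, 274.5]
cover top 0.59 [177.3, 132.3, 224.3, 191.7]
cover side 0.81 [139.9, 211.7, 217.5, 250.6]
cover side 0.63 [181.3, 290.3, 212.4, 351.8]
slot top 0.88 [351.3, 138.9, 376.4, 172.1]
slot top 0.63 [192.9, 186.7, 222.2, 199.8]
slot side 0.75 [270.0, 164.6, 301.1, 179.3]
```

View pics/top0.png

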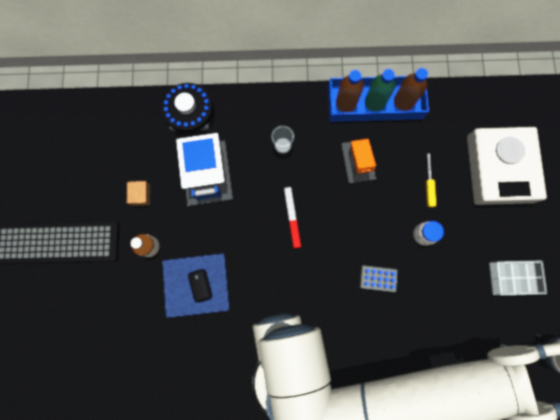

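View pics/side0.png

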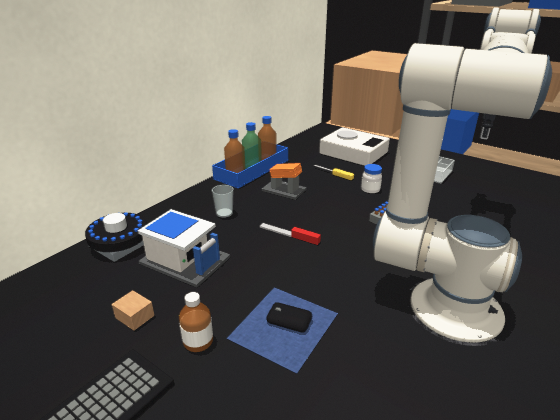

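The top view shows the red handle at about (295,233) with the blade running up to (289,188). The fulcrum stand is at (206,193), just before the white heater at (200,160), and the orange slot is at (363,156). The bottle is at (145,245) and the beaker at (283,140). Next I measure positions from depth.

```bash
python3 - <<'E'
from h import *
f=np.load('f0.npz')
hsv=cv2.cvtColor(f['it'],cv2.COLOR_RGB2HSV)
def show(nm,m,c=f['ct']):
    P=c[m]; 
    print(nm,m.sum(),'med',np.median(P,0).round(4),'lo',np.percentile(P,3,axis=0).round(4),'hi',np.percentile(P,97,axis=0).round(4))
    q=P[:,:2]-P[:,:2].mean(0); U,S,V=np.linalg.svd(q,full_matrices=False); print('  mean',P.mean(0).round(4),'axis deg',np.degrees(np.arctan2(V[0,1],V[0,0])).round(2),S/np.sqrt(len(P)))
for n in ['bar_grip','fulcrum','cover','slot','bottle','jar','beaker','vial_tray','mouse','screwdriver','carton']:
    for r in env.outline_of(n,'top')[:1]:
        m=r['mask']; show(n+' %.2f'%r['confidence'],m&(f['dt']>0))
    for r in env.outline_of(n,'side')[:1]:
        m=r['mask']; show('   side '+n+' %.2f'%r['confidence'],m&(f['ds']>0),f['cs'])
H=hsv
red=((H[...,0]<8)|(H[...,0]>172))&(H[...,1]>150)&(H[...,2]>80); red[:, :270]=0; red[:,320:]=0
show('red',red)
org=((H[...,0]>=5)&(H[...,0]<18))&(H[...,1]>180)&(H[...,2]>120); org[:, :340]=0; org[:,385:]=0
show('orange',org)
E
```

```text
bar_grip 0.80 434 med [ 0.5092 -0.0227  0.01  ] lo [ 0.4158 -0.0409 -0.0008] hi [ 0.6049 -0.0039  0.0326]
  mean [ 0.5088 -0.0227  0.0156] axis deg -172.76 [0.05818001 0.00682264]
   side bar_grip 0.79 429 med [ 0.4724 -0.0179  0.0122] lo [ 0.4118 -0.0344  0.002 ] hi [ 0.5994 -0.0026  0.0285]
  mean [ 0.4837 -0.0183  0.0145] axis deg -174.41 [0.05526118 0.00568692]
fulcrum 0.83 236 med [0.5846 0.2487 0.0825] lo [0.5756 0.2093 0.0226] hi [0.5974 0.2843 0.0985]
  mean [0.5856 0.2477 0.071 ] axis deg 97.79 [0.02477887 0.00480298]
   side fulcrum 0.74 668 med [0.5832 0.2553 0.0568] lo [0.5738 0.2129 0.0151] hi [0.5932 0.2928 0.0943]
  mean [0.5835 0.255  0.0561] axis deg 99.35 [0.02882096 0.00702273]
cover 0.59 2119 med [0.6777 0.261  0.1124] lo [0.6062 0.1989 0.1034] hi [0.7581 0.3241 0.118 ]
  mean [0.6798 0.2612 0.1101] axis deg -170.64 [0.04709299 0.03784856]
   side cover 0.81 1723 med [0.67   0.2744 0.1109] lo [0.6013 0.2023 0.1026] hi [0.7528 0.331  0.1149]
  mean [0.6731 0.2715 0.1104] axis deg -169.99 [0.04663688 0.0397961 ]
slot 0.88 613 med [ 0.6848 -0.2475  0.0986] lo [ 0.640
[... 2413 characters left out ...]
51235]
carton 0.70 810 med [ 0.3065 -0.2839  0.0318] lo [ 0.2722 -0.3368  0.0223] hi [ 0.3409 -0.2339  0.0507]
  mean [ 0.3068 -0.2841  0.0346] axis deg -99.08 [0.03215228 0.01992685]
   side carton 0.63 1093 med [0.5857 0.4907 0.0424] lo [0.566  0.4549 0.0028] hi [0.6337 0.513  0.0467]
  mean [0.5915 0.4887 0.0335] axis deg -172.08 [0.02427333 0.01943124]
red 255 med [ 0.4543 -0.0285  0.0277] lo [ 0.412  -0.0443 -0.0027] hi [ 0.4966 -0.0111  0.0346]
  mean [ 0.4525 -0.0281  0.0422] axis deg -179.77 [0.03223478 0.00976512]
orange 626 med [ 0.6892 -0.2489  0.0984] lo [ 0.6407 -0.2804  0.0011] hi [ 0.7687 -0.2206  0.1133]
  mean [ 0.6904 -0.2493  0.0935] axis deg 179.69 [0.03423278 0.01842065]
```

```bash
python3 - <<'E'
from h import *
f=np.load('f0.npz')
a=f['it'][120:260,165:385][:,:,::-1]; cv2.imwrite('pics/c1.png',cv2.resize(a,None,fx=3.6,fy=3.6,interpolation=cv2.INTER_CUBIC))
a=f['is_'][150:290,130:340][:,:,::-1]; cv2.imwrite('pics/c2.png',cv2.resize(a,None,fx=3.8,fy=3.8,interpolation=cv2.INTER_CUBIC))
E
```

```text
(no output)
```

View pics/c1.png

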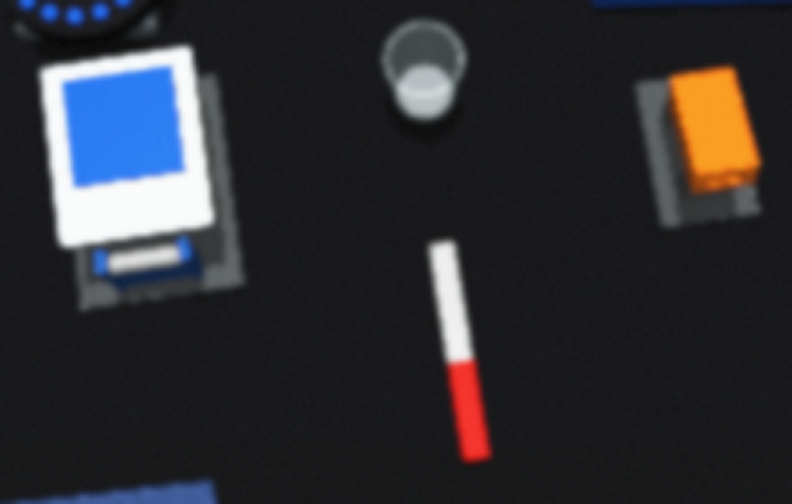

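View pics/c2.png

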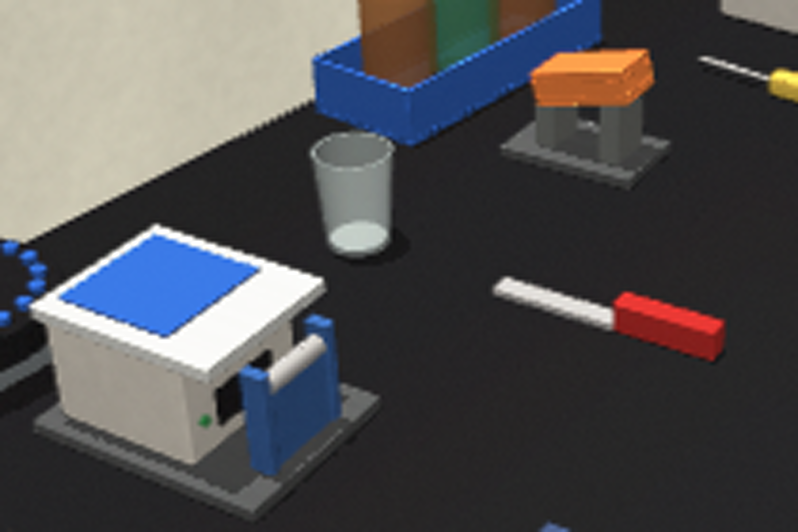

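```bash
cat >> h.py <<'E'
def toolR(yaw,pitch_up=0.0,flip=False):
    """tool pointing along -bar z; bar x at yaw, tip pitched up by pitch_up"""
    B=R.from_euler('ZY',[yaw,-pitch_up]).as_matrix()
    bx,by,bz=B.T
    ty=-by if flip else by
    return np.stack([-bz,ty,np.cross(-bz,ty)],1)
def plan(pos,Rt,n=None,st=None,vmax=3.6,wmax=5.5):
    s=st or env.get_state()
    R0=R.from_euler('xyz',s['eef_rot']).as_matrix(); p0=np.array(s['ee_pos'])
    rv=(R.from_matrix(R0.T@Rt)).as_rotvec(); d=(np.array(pos)-p0)
    if n is None: n=max(1,int(np.ceil(max(np.linalg.norm(d)*100/vmax,np.degrees(np.linalg.norm(rv))/wmax))))
    step=R.from_rotvec(rv/n).as_matrix()
    # constant world velocity: rows in tool axes at each stage
    Rc=R0
    print('n',n,'tool dist cm',(R0.T@d*100).round(2),'rot deg',np.degrees(rv).round(2))
    for i in range(n):
        print((Rc.T@d*100/n).round(2).tolist(),np.degrees(rv/n).round(2).tolist()); Rc=Rc@step
        if np.linalg.norm(rv)<0.02: break
E
python3 - <<'E'
from h import *
s=env.get_state(); print(R.from_euler('xyz',s['eef_rot']).as_matrix().round(3))
print(env.camera_info('wrist'))
plan([0.50,-0.02,0.25],toolR(0.13))
plan([0.50,-0.02,0.25],toolR(0.13,0,True))
E
```

```text
[[ 0.     0.224 -0.975]
 [ 0.    -0.975 -0.224]
 [-1.    -0.    -0.   ]]
{'intrinsics': array([[345.07603831,   0.        , 282.81801146],
       [  0.        , 345.07603831, 212.95300898],
       [  0.        ,   0.        ,   1.        ]]), 'T_tool_cam': array([[ 4.18082922e-05, -2.88981330e-01,  9.57334732e-01,
        -1.52867420e-01],
       [ 9.99999958e-01,  2.86961771e-04,  4.29508116e-05,
         2.22805170e-04],
       [-2.87130452e-04,  9.57334690e-01,  2.88981330e-01,
        -7.39103987e-02],
       [ 0.00000000e+00,  0.00000000e+00,  0.00000000e+00,
         1.00000000e+00]])}
n 32 tool dist cm [ -2.94 -46.86 -48.28] rot deg [-174.51   -0.     -0.  ]
[-0.09, -1.46, -1.51] [-5.45, -0.0, -0.0]
[-0.09, -1.31, -1.64] [-5.45, -0.0, -0.0]
[-0.09, -1.15, -1.76] [-5.45, -0.0, -0.0]
[-0.09, -0.98, -1.86] [-5.45, -0.0, -0.0]
[-0.09, -0.8, -1.94] [-5.45, -0.0, -0.0]
[-0.09, -0.61, -2.01] [-5.45, -0.0, -0.0]
[-0.09, -0.42, -2.06] [-5.45, -0.0, -0.0]
[-0.09, -0.22, -2.09] [-5.45, -0.0, -0.0]
[-0.09, -0.02, -2.1] [-5.45, -0.0, -0.0]
[-0.09, 0.18, -2.09] [-5.45, -0.0, -0.0]
[-0.09, 0
[... 1005 characters left out ...]
-2.53] [0.29, -0.0, 0.0]
[-0.15, -2.49, -2.52] [0.29, -0.0, 0.0]
[-0.15, -2.5, -2.5] [0.29, -0.0, 0.0]
[-0.15, -2.52, -2.49] [0.29, -0.0, 0.0]
[-0.15, -2.53, -2.48] [0.29, -0.0, 0.0]
[-0.15, -2.54, -2.47] [0.29, -0.0, 0.0]
[-0.15, -2.55, -2.45] [0.29, -0.0, 0.0]
[-0.15, -2.57, -2.44] [0.29, -0.0, 0.0]
[-0.15, -2.58, -2.43] [0.29, -0.0, 0.0]
[-0.15, -2.59, -2.41] [0.29, -0.0, 0.0]
[-0.15, -2.6, -2.4] [0.29, -0.0, 0.0]
[-0.15, -2.62, -2.39] [0.29, -0.0, 0.0]
[-0.15, -2.63, -2.37] [0.29, -0.0, 0.0]
[-0.15, -2.64, -2.36] [0.29, -0.0, 0.0]
[-0.15, -2.65, -2.35] [0.29, -0.0, 0.0]
[-0.15, -2.66, -2.33] [0.29, -0.0, 0.0]
[-0.15, -2.67, -2.32] [0.29, -0.0, 0.0]
[-0.15, -2.69, -2.31] [0.29, -0.0, 0.0]
```

```bash
python3 - <<'E'
from h import *
plan([0.65,-0.24,0.28],toolR(0.14,0,True),n=20)
E
```

```text
n 20 tool dist cm [ -5.94 -22.06 -57.98] rot deg [ 4.92 -0.    0.  ]
[-0.3, -1.1, -2.9] [0.25, -0.0, 0.0]
[-0.3, -1.12, -2.89] [0.25, -0.0, 0.0]
[-0.3, -1.13, -2.89] [0.25, -0.0, 0.0]
[-0.3, -1.14, -2.88] [0.25, -0.0, 0.0]
[-0.3, -1.15, -2.88] [0.25, -0.0, 0.0]
[-0.3, -1.16, -2.87] [0.25, -0.0, 0.0]
[-0.3, -1.18, -2.87] [0.25, -0.0, 0.0]
[-0.3, -1.19, -2.86] [0.25, -0.0, 0.0]
[-0.3, -1.2, -2.86] [0.25, -0.0, 0.0]
[-0.3, -1.21, -2.85] [0.25, -0.0, 0.0]
[-0.3, -1.23, -2.85] [0.25, -0.0, 0.0]
[-0.3, -1.24, -2.84] [0.25, -0.0, 0.0]
[-0.3, -1.25, -2.84] [0.25, -0.0, 0.0]
[-0.3, -1.26, -2.83] [0.25, -0.0, 0.0]
[-0.3, -1.27, -2.83] [0.25, -0.0, 0.0]
[-0.3, -1.29, -2.82] [0.25, -0.0, 0.0]
[-0.3, -1.3, -2.82] [0.25, -0.0, 0.0]
[-0.3, -1.31, -2.81] [0.25, -0.0, 0.0]
[-0.3, -1.32, -2.81] [0.25, -0.0, 0.0]
[-0.3, -1.34, -2.8] [0.25, -0.0, 0.0]
```

Call:
{"op": "drive_tool", "data": {"steps": [[-0.3,-1.1,-2.9,0.25,0,0,-1],[-0.3,-1.1,-2.9,0.25,0,0,-1],[-0.3,-1.1,-2.9,0.25,0,0,-1],[-0.3,-1.1,-2.9,0.25,0,0,-1],[-0.3,-1.1,-2.9,0.25,0,0,-1]]}}

```text
time: 2.02
ee_pos: [0.265, -0.499, 0.2358]
eef_rot: [2.042, 1.571, -0.896]
contact_force: [-0.3, -0.0, -0.0]
gripper_width: 0.0851
```

Call:
{"op": "drive_tool", "data": {"steps": [[-0.3,-1.2,-2.9,0.25,0,0,-1],[-0.3,-1.2,-2.9,0.25,0,0,-1],[-0.3,-1.2,-2.9,0.25,0,0,-1],[-0.3,-1.2,-2.9,0.25,0,0,-1],[-0.3,-1.2,-2.9,0.25,0,0,-1]]}}

```text
time: 2.43
ee_pos: [0.3958, -0.4118, 0.2509]
eef_rot: [2.06, 1.57, -0.899]
contact_force: [0.8, -0.9, -0.3]
gripper_width: 0.0853
```

Call:
{"op": "drive_tool", "data": {"steps": [[-0.3,-1.2,-2.9,0.25,0,0,-1],[-0.3,-1.2,-2.9,0.25,0,0,-1],[-0.3,-1.2,-2.9,0.25,0,0,-1],[-0.3,-1.2,-2.8,0.25,0,0,-1],[-0.3,-1.2,-2.8,0.25,0,0,-1]]}}

```text
time: 2.85
ee_pos: [0.5264, -0.328, 0.2658]
eef_rot: [2.125, 1.571, -0.856]
contact_force: [-0.6, -0.2, 0.2]
gripper_width: 0.0852
```

Call:
{"op": "drive_tool", "data": {"steps": [[-0.3,-1.2,-2.9,0.25,0,0,-1],[-0.3,-1.3,-2.9,0.25,0,0,-1],[-0.3,-1.3,-2.9,0.25,0,0,-1],[-0.3,-1.3,-2.0,0.25,0,0,-1],[0,0,0,0,0,0,-1]]}}

```text
time: 3.27
ee_pos: [0.6262, -0.2585, 0.2768]
eef_rot: [-1.95, 1.569, 1.34]
contact_force: [0.3, -0.8, 0.0]
gripper_width: 0.0854
```

```bash
python3 - <<'E'
from h import *
s,im,d=grab('wrist','w1.png'); print(s['time'],s['ee_pos'],s['joint_positions'])
c=cloud('wrist',d,s); np.savez('w1.npz',c=c,im=im,d=d)
for r in env.outline_of('slot','wrist')[:1]: print(r['confidence'],r['extent']); np.save('w1m.npy',r['mask'])
E
```

```text
3.2667 [ 0.62618784 -0.25849413  0.27681913] [-4.42622544e-01  3.35027369e-01  8.52227873e-01  1.90147628e-03
  1.95471569e+00  9.81026863e-01]
```

View pics/w1.png

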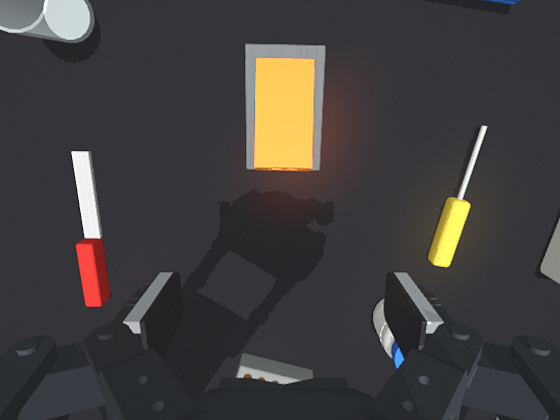

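The wrist view shows the slot's orange top face at about (255–315, 58–170). The bar is also in view, tip near (82,152) and handle end near (95,305). I'll fit both.

```bash
cat > fit.py <<'E'
from h import *
def rectfit(P2):
    (cx,cy),(w,h),a=cv2.minAreaRect((P2*1000).astype(np.float32)); return np.array([cx,cy])/1000,w,h,a
def rep(nm,c,m):
    P=c[m]; ctr=np.median(P,0)
    n=None; Q=P
    for _ in range(6):
        ctr=Q.mean(0); U,S,V=np.linalg.svd(Q-ctr,full_matrices=False); n=V[2]*np.sign(V[2,2]); r=(P-ctr)@n; Q=P[np.abs(r)<max(0.0015,2*np.median(np.abs(r)))]
    print(nm,len(P),len(Q),'ctr',ctr.round(4),'normal',n.round(4),'resid',np.std((Q-ctr)@n).round(5))
    c2,w,h,a=rectfit(Q[:,:2]); print('   rect xy',c2.round(4),w,h,a)
    return Q,ctr,n
E
python3 - <<'E'
from fit import *
f=np.load('w1.npz'); c,im=f['c'],f['im']
H=cv2.cvtColor(im,cv2.COLOR_RGB2HSV)
org=(H[...,0]>=5)&(H[...,0]<25)&(H[...,1]>150)&(H[...,2]>120); org[:,:240]=0; org[:,335:]=0; org[180:]=0
Q,ctr,n=rep('slot',c,org)
print('slope',np.arccos(n[2]), 'downhill yaw from normal',np.arctan2(n[1],n[0]))
print(Q.min(0),Q.max(0))
red=((H[...,0]<8)|(H[...,0]>172))&(H[...,1]>150)&(H[...,2]>60); red[:,130:]=0
Qr,_,_=rep('red',c,red)
top=red&(c[...,2]>0.024); rep('redtop',c,top)
bl=(H[...,1]<40)&(H[...,2]>120); bl[:, :65]=0; bl[:,110:]=0; bl[:140]=0; bl[250:]=0
rep('blade',c,bl&(c[...,2]<0.015)); 
tab=np.zeros_like(red); tab[60:130,150:230]=1; rep('table',c,tab)
E
```

```text
slot 6462 6429 ctr [ 0.6946 -0.2489  0.0989] normal [-0.1224  0.9924  0.0139] resid 0.01528
   rect xy [ 0.6848 -0.2503] 118.48928833007812 53.13655090332031 7.406184196472168
slope 1.5568892074364828 downhill yaw from normal 1.693520491821243
[ 0.62301093 -0.28149065 -0.00261669] [ 0.74687485 -0.21660913  0.42973555]
red 1768 1652 ctr [ 0.4638 -0.0337  0.0254] normal [-0.0882  0.8614  0.5003] resid 0.00804
   rect xy [ 0.5643 -0.1056] 74.23622131347656 385.41253662109375 54.342628479003906
redtop 1099 1061 ctr [ 0.463 -0.032  0.031] normal [-0.1294  0.8334  0.5373] resid 0.00528
   rect xy [ 0.5742 -0.1127] 73.0556640625 361.3311767578125 54.16298294067383
blade 1512 1344 ctr [ 0.5603 -0.016   0.0054] normal [1.e-04 2.e-04 1.e+00] resid 0.0007
   rect xy [ 0.5583 -0.0163] 112.87349700927734 21.607227325439453 7.531338691711426
table 5600 5165 ctr [ 6.986e-01 -1.357e-01 -6.000e-04] normal [-4.e-04  7.e-04  1.e+00] resid 0.0007
   rect xy [ 0.6979 -0.1348] 77.4769515991211 99.00422668457031 8.423991203308105
```

```bash
cat >> fit.py <<'E'
def plane(c,m,er=2,tol=0.003):
    m2=cv2.erode(m.astype(np.uint8),np.ones((2*er+1,)*2))>0
    P=c[m2]; P=P[np.abs(P[:,2]-np.median(P[:,2]))<0.03]
    w=np.ones(len(P),bool)
    for _ in range(8):
        A=np.c_[P[w][:,:2],np.ones(w.sum())]; k=np.linalg.lstsq(A,P[w][:,2],rcond=None)[0]
        r=P[:,2]-np.c_[P[:,:2],np.ones(len(P))]@k; w=np.abs(r)<tol
    return k,w.mean(),r[w].std()
def contour_on(name,m,k,s):
    """mask contour intersected with plane z=k0x+k1y+k2; returns min area rect corners"""
    K,T=T_wc(name,s); n,lab,st,_=cv2.connectedComponentsWithStats(m.astype(np.uint8)); b=1+np.argmax(st[1:,4])
    up=cv2.resize((lab==b).astype(np.float32),None,fx=4,fy=4,interpolation=cv2.INTER_LINEAR)>0.5
    cs,_=cv2.findContours(up.astype(np.uint8),cv2.RETR_EXTERNAL,cv2.CHAIN_APPROX_NONE); u=max(cs,key=len)[:,0,:].astype(float)
    u=(u+0.5)/4-0.5
    d=np.c_[(u[:,0]-K[0,2])/K[0,0],(u[:,1]-K[1,2])/K[1,1],np.ones(len(u))]@T[:3,:3].T; o=T[:3,3]
    # o_z+t d_z = k0(o_x+t d_x)+...
    t=(k[0]*o[0]+k[1]*o[1]+k[2]-o[2])/(d[:,2]-k[0]*d[:,0]-k[1]*d[:,1])
    return o+t[:,None]*d
E
python3 - <<'E'
from fit import *
f=np.load('w1.npz'); c,im=f['c'],f['im']
s=env.get_state()
H=cv2.cvtColor(im,cv2.COLOR_RGB2HSV)
org=(H[...,0]>=5)&(H[...,0]<25)&(H[...,1]>150)&(H[...,2]>120); org[:,:240]=0; org[:,335:]=0; org[168:]=0
k,fr,sd=plane(c,org); print('slot plane',k,fr,sd,'slope',np.arctan(np.hypot(*k[:2])),'yaw',np.arctan2(-k[1],-k[0]))
P=contour_on('wrist',org,k,s); c2,w,h,a=rectfit(P[:,:2]); print(c2,w,h,a); bx=cv2.boxPoints((tuple(c2*1000),(w,h),a))/1000
for b in bx: print(b, k@[b[0],b[1],1])
red=((H[...,0]<8)|(H[...,0]>172))&(H[...,1]>150)&(H[...,2]>60); red[:,130:]=0
k,fr,sd=plane(c,red,3); print('red',k,fr,sd)
bl=(H[...,1]<40)&(H[...,2]>120); bl[:, :65]=0; bl[:,110:]=0; bl[:140]=0; bl[250:]=0
k,fr,sd=plane(c,bl,3); print('blade',k,fr,sd)
P=contour_on('wrist',bl,k,s); c2,w,h,a=rectfit(P[:,:2]); print(c2,w,h,a); print(cv2.boxPoints((tuple(c2*1000),(w,h),a))/1000)
print(im[90,280],im[169:173,280],im[200,85],im[270,92])
E
```

```text
slot plane [-0.25379841 -0.03411019  0.26681969] 1.0 0.000753794855702964 slope 0.2506930923502526 yaw 0.13359820717732912
[ 0.69315411 -0.25269829] 96.65699768066406 53.94293975830078 8.094502449035645
[ 0.6415094  -0.23280047] 0.11194649513930138
[ 0.64910483 -0.286206  ] 0.11184046285614258
[ 0.74479884 -0.2725961 ] 0.08708923972708332
[ 0.73720336 -0.21919058] 0.08719528815436903
red [-0.01134045  0.08208703  0.03494033] 0.7151310228233305 0.0010260785038742149
blade [ 0.00405255 -0.02466766  0.00282135] 1.0 0.0008063025191131873
[ 0.55609753 -0.01994722] 114.34846496582031 23.60962677001953 6.721530914306641
[[ 0.49793464 -0.01491544]
 [ 0.5006979  -0.03836279]
 [ 0.61426044 -0.024979  ]
 [ 0.6114971  -0.00153165]]
[255 204  90] [[246 172  71]
 [174  98  47]
 [ 83  58  56]
 [ 83  58  59]] [238 239 240] [252  75  66]
```

```bash
cat > m1.py <<'E'
from fit import *
import sys
s,im,d=grab('wrist',sys.argv[1]); print(s['time'],s['ee_pos'],np.abs(s['joint_vel']).max()); c=cloud('wrist',d,s)
H=cv2.cvtColor(im,cv2.COLOR_RGB2HSV)
org=(H[...,0]>=5)&(H[...,0]<25)&(H[...,1]>150)&(H[...,2]>180); org[:,:200]=0; org[:,375:]=0; 
k,fr,sd=plane(c,org); print('slot plane',k,fr,sd,'slope',np.arctan(np.hypot(*k[:2])),'yaw',np.arctan2(-k[1],-k[0]))
P=contour_on('wrist',org,k,s); c2,w,h,a=rectfit(P[:,:2]); print(c2,w,h,a); bx=cv2.boxPoints((tuple(c2*1000),(w,h),a))/1000
for b in bx: print(b, k@[b[0],b[1],1])
bl=(H[...,1]<40)&(H[...,2]>180); bl[:,130:]=0; bl[:130]=0; bl[270:]=0
k,fr,sd=plane(c,bl,3); print('blade',k,fr,sd)
P=contour_on('wrist',bl,[0,0,0.006],s); c2,w,h,a=rectfit(P[:,:2]); print(c2,w,h,a); print(cv2.boxPoints((tuple(c2*1000),(w,h),a))/1000)
E
python3 m1.py w2.png; python3 -c "
from h import *
print(env.get_state()['ee_pos'],env.get_state()['joint_vel'])"
```

```text
3.3667 [ 0.62359676 -0.26159221  0.27708174] 0.03542782996715662
slot plane [-0.25366293 -0.03133701  0.26738914] 0.9947835159102765 0.0007593499856981633 slope 0.25023405586166886 yaw 0.12291521739994009
[ 0.69451501 -0.24908267] 99.14315795898438 54.0321044921875 7.396073818206787
[ 0.6418782  -0.22867262] 0.11173435397995735
[ 0.64883363 -0.2822552 ] 0.11164913318028447
[ 0.74715185 -0.26949275] 0.08630950877038768
[ 0.7401964  -0.21591015] 0.08639472910310275
blade [ 0.0030178  -0.02470301  0.0033951 ] 1.0 0.0007752540970518256
[ 0.55806708 -0.01663325] 113.87964630126953 21.690309524536133 7.399395942687988
[[ 0.50020474 -0.01321141]
 [ 0.50299805 -0.03472109]
 [ 0.6159294  -0.02005509]
 [ 0.6131361   0.0014546 ]]
[ 0.62292158 -0.26241784  0.27732943] [-0.02423671 -0.01703844  0.01066801 -0.00094335 -0.00081577 -0.00077071]
```

```bash
python3 - <<'E'
from h import *
plan([0.57,0.245,0.29],toolR(0.135,0,True),n=15)
E
```

```text
n 15 tool dist cm [ -1.28 -50.98  -2.  ] rot deg [ 0.47  0.04 -0.01]
[-0.09, -3.4, -0.13] [0.03, 0.0, -0.0]
```

Call:
{"op": "drive_tool", "data": {"steps": [[-0.1,-3.5,-0.2,0,0,0,-1],[-0.1,-3.5,-0.2,0,0,0,-1],[-0.1,-3.5,-0.2,0,0,0,-1],[-0.1,-3.5,-0.2,0,0,0,-1],[-0.1,-3.5,-0.2,0,0,0,-1]]}}

```text
time: 3.83
ee_pos: [0.6068, -0.0877, 0.283]
eef_rot: [2.316, 1.57, -0.685]
contact_force: [0.5, -0.5, -0.8]
gripper_width: 0.0856
```

Call:
{"op": "drive_tool", "data": {"steps": [[-0.1,-3.5,-0.2,0,0,0,-1],[-0.1,-3.5,-0.2,0,0,0,-1],[-0.1,-3.5,-0.2,0,0,0,-1],[-0.1,-3.5,-0.2,0,0,0,-1],[-0.1,-3.5,-0.2,0,0,0,-1]]}}

```text
time: 4.25
ee_pos: [0.5922, 0.087, 0.2881]
eef_rot: [2.603, 1.57, -0.398]
contact_force: [0.2, -0.3, 0.5]
gripper_width: 0.0854
```

Call:
{"op": "drive_tool", "data": {"steps": [[-0.1,-3.5,0,0,0,0,-1],[-0.1,-3.5,0,0,0,0,-1],[0,-3.5,0,0,0,0,-1],[0,-3.5,0,0,0,0,-1],[0,-2.0,0,0,0,0,-1]]}}

```text
time: 4.67
ee_pos: [0.5693, 0.2471, 0.2898]
eef_rot: [-1.967, 1.57, 1.318]
contact_force: [-0.5, -0.5, -0.2]
gripper_width: 0.0851
```

Call:
{"op": "drive_tool", "data": {"steps": [[0,0,0,0,0,0,-1],[0,0,0,0,0,0,-1],[0,0,0,0,0,0,-1],[0,0,0,0,0,0,-1],[0,0,0,0,0,0,-1]]}}

```text
time: 5.08
ee_pos: [0.5707, 0.2437, 0.2899]
eef_rot: [2.671, 1.57, -0.33]
contact_force: [-0.9, -1.1, -0.3]
gripper_width: 0.0853
```

```bash
python3 - <<'E'
from fit import *
s,im,d=grab('wrist','w3.png'); print(s['time'],s['ee_pos'],s['eef_rot'],np.abs(s['joint_vel']).max())
c=cloud('wrist',d,s); np.savez('w3.npz',c=c,im=im,d=d,p=s['ee_pos'],r=s['eef_rot'])
E
```

```text
5.0833 [0.57067865 0.24373335 0.28985374] [ 2.67056632  1.57033718 -0.33047221] 0.004593590327568189
```

View pics/w3.png

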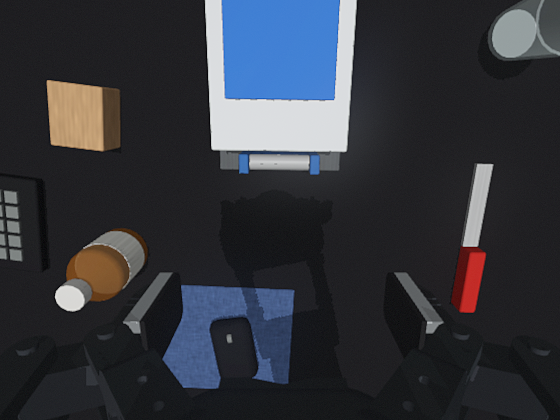

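The wrist view shows the rod at (248–310, 162) between blue cheeks at (243,163) and (314,163). The cover's front edge is at row 151, and the bar is at (466–482, 165–310).

```bash
python3 - <<'E'
from fit import *
f=np.load('w3.npz'); c,im=f['c'],f['im']; s=dict(ee_pos=f['p'],eef_rot=f['r'])
H=cv2.cvtColor(im,cv2.COLOR_RGB2HSV)
cv2.imwrite('pics/w3c.png',cv2.resize(im[130:190,190:370][:,:,::-1],None,fx=4.4,fy=4.4,interpolation=cv2.INTER_CUBIC))
cov=np.zeros(H.shape[:2],np.uint8); cov[(H[...,2]>150)]=1; cov[:, :195]=0; cov[:,365:]=0; cov[152:]=0
k,fr,sd=plane(c,cov>0,3); print('cover plane',k,fr,sd, k@[0.64,0.25,1])
P=contour_on('wrist',cov>0,[0,0,k@[0.64,0.25,1]],s)
# front edge & side lines
K,T=T_wc('wrist',s)
for v in range(146,156,1): print(v,im[v,240],c[v,240].round(4), im[v,320],c[v,320].round(4))
for v in range(150,176,2): print(v,im[v,262],im[v,280],c[v,280].round(4),im[v,295],c[v,295].round(4))
for v in [158,162,166]: print([tuple(c[v,u].round(3)) for u in (236,240,244,248,252,306,310,314,318,322)])
E
```

```text
cover plane [0.03729326 0.00501726 0.08518716] 0.9305017361984802 0.001251225074384233 0.1103091621460844
146 [220 222 224] [0.6046 0.2895 0.1092] [218 221 223] [0.6153 0.214  0.1094]
147 [220 222 225] [0.6039 0.2892 0.1111] [218 221 223] [0.6144 0.2138 0.1093]
148 [223 226 227] [0.6026 0.2895 0.1081] [219 221 224] [0.6135 0.2138 0.1099]
149 [214 218 217] [0.6018 0.2893 0.1091] [222 224 227] [0.6125 0.2134 0.1084]
150 [153 158 156] [0.5883 0.2994 0.0122] [217 220 221] [0.6116 0.2134 0.1095]
151 [56 57 57] [0.5872 0.2992 0.0127] [161 164 165] [0.601  0.2013 0.0116]
152 [60 65 70] [0.5951 0.292  0.0805] [62 66 70] [0.5997 0.201  0.0109]
153 [46 56 75] [0.5956 0.2907 0.0916] [70 75 78] [0.5986 0.201  0.0126]
154 [ 46  87 146] [0.595  0.2903 0.0945] [ 97 100 101] [0.5973 0.2007 0.0118]
155 [ 62 113 180] [0.5942 0.29   0.0959] [106 108 110] [0.5961 0.2004 0.0114]
150 [167 170 169] [183 188 187] [0.6061 0.2512 0.1078] [205 208 206] [0.6082 0.237  0.1085]
152 [29 49 83] [33 53 88] [0.5969 0.2504 0.0464] [31 48 80] [0.599  0.2334 0.0437]
154 [110 111 113] [ 97 104 115] [0.5988 0.2504 0.0794]
[... 2026 characters left out ...]
at64(0.598), np.float64(0.212), np.float64(0.094)), (np.float64(0.588), np.float64(0.196), np.float64(0.01))]
[(np.float64(0.568), np.float64(0.302), np.float64(0.012)), (np.float64(0.583), np.float64(0.289), np.float64(0.096)), (np.float64(0.584), np.float64(0.285), np.float64(0.095)), (np.float64(0.584), np.float64(0.281), np.float64(0.092)), (np.float64(0.583), np.float64(0.278), np.float64(0.084)), (np.float64(0.591), np.float64(0.222), np.float64(0.084)), (np.float64(0.593), np.float64(0.219), np.float64(0.095)), (np.float64(0.594), np.float64(0.215), np.float64(0.095)), (np.float64(0.594), np.float64(0.211), np.float64(0.095)), (np.float64(0.583), np.float64(0.196), np.float64(0.012))]
```

View pics/w3c.png

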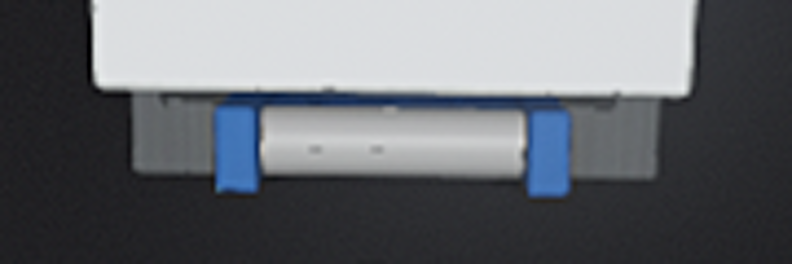

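```bash
python3 - <<'E'
from fit import *
from scipy.optimize import least_squares
f=np.load('w3.npz'); c,im=f['c'],f['im']
P=c[155:170,254:305].reshape(-1,3); P=P[(P[:,2]>0.074)&(P[:,2]<0.09)&(P[:,0]>0.57)&(P[:,0]<0.61)]
def res(q,free=True):
    x0,yaw,z0=q; ax=np.array([np.cos(yaw),np.sin(yaw)])
    r=np.hypot((P[:,:2]-[x0,0.25])@ax,P[:,2]-z0)-0.008; return r
o=least_squares(res,[0.59,0.13,0.078],loss='soft_l1',f_scale=0.001); print('rod centre at y=.25',o.x, np.sqrt(np.mean(o.fun**2)))
# front edge of cover, halfway brightness per column
K,T=T_wc('wrist',dict(ee_pos=f['p'],eef_rot=f['r']))
g=im[...,1].astype(float); pts=[]
for u in range(215,346,4):
    col=g[140:154,u]; i=np.where((col[:-1]>140)&(col[1:]<=140))[0]
    if len(i): v=140+i[0]+(col[i[0]]-140)/(col[i[0]]-col[i[0]+1]); d=T[:3,:3]@[(u-K[0,2])/K[0,0],(v-K[1,2])/K[1,1],1]; t=(0.110-T[2,3])/d[2]; pts.append((T[:3,3]+t*d)[:2])
pts=np.array(pts); q=np.polyfit(pts[:,1],pts[:,0],1); print('front edge: yaw',-np.arctan(q[0]),'x at y=.25',np.polyval(q,0.25), 'std',np.std(pts[:,0]-np.polyval(q,pts[:,1])))
H=cv2.cvtColor(im,cv2.COLOR_RGB2HSV); blu=(H[...,0]>100)&(H[...,0]<120)&(H[...,1]>150)&(H[...,2]>120); blu[:154]=0; blu[180:]=0; blu[:,:230]=0; blu[:,330:]=0
for m in (blu.copy(),blu.copy()):
    pass
L=blu.copy(); L[:,280:]=0; Rr=blu.copy(); Rr[:,:280]=0
for m in (L,Rr): pp=contour_on('wrist',m,[0,0,0.096],dict(ee_pos=f['p'],eef_rot=f['r'])); print('cheek',rectfit(pp[:,:2]))
# cover sides at front
for v in (100,130,145):
    row=g[v,195:365]; i=np.where(row>140)[0]; us=[195+i[0]-.5,195+i[-1]+.5]
    for u in us:
        d=T[:3,:3]@[(u-K[0,2])/K[0,0],(v-K[1,2])/K[1,1],1]; t=(0.110-T[2,3])/d[2]; print(v,u,(T[:3,3]+t*d)[:2].round(4),end=' ')
    print()
E
```

```text
rod centre at y=.25 [0.59081171 0.12849204 0.07747792] 0.0006333113170193431
front edge: yaw 0.1271468482846487 x at y=.25 0.6058590293125388 std 0.00013615760504062018
cheek (array([0.58616595, 0.28616827]), 19.971023559570312, 8.855271339416504, 6.371768951416016)
cheek (array([0.59509186, 0.21526286]), 19.8532772064209, 8.870855331420898, 9.772920608520508)
100 208.5 [0.6421 0.3224] 100 349.5 [0.6602 0.1944] 
130 210.5 [0.6156 0.3184] 130 347.5 [0.6336 0.1911] 
145 210.5 [0.6017 0.3173] 145 346.5 [0.6198 0.1893]
```

```bash
python3 - <<'E'
from fit import *
f=np.load('w3.npz'); c,im=f['c'],f['im']; s=dict(ee_pos=f['p'],eef_rot=f['r'])
H=cv2.cvtColor(im,cv2.COLOR_RGB2HSV)
bl=(H[...,1]<40)&(H[...,2]>150); bl[:, :455]=0; bl[:,500:]=0; bl[:158]=0; bl[255:]=0
P=contour_on('wrist',bl,[0,0,0.006],s); c2,w,h,a=rectfit(P[:,:2]); print(c2,w,h,a)
plan([0.458,-0.030,0.10],toolR(0.129,0,True))
E
```

```text
[ 0.55808539 -0.01578789] 113.06647491455078 20.86850357055664 7.33252477645874
n 10 tool dist cm [18.98 25.54 15.  ] rot deg [ 0.68 -0.02 -0.01]
[1.9, 2.55, 1.5] [0.07, -0.0, -0.0]
```

Call:
{"op": "drive_tool", "data": {"steps": [[1.5,2.5,1.5,0.1,0,0,-1],[1.9,2.5,1.5,0.1,0,0,-1],[1.9,2.6,1.5,0.1,0,0,-1],[1.9,2.5,1.5,0.1,0,0,-1],[1.9,2.5,1.5,0.1,0,0,-1]]}}

```text
time: 5.55
ee_pos: [0.5128, 0.1084, 0.1977]
eef_rot: [2.759, 1.57, -0.249]
contact_force: [0.9, 0.1, -1.2]
gripper_width: 0.0853
```

Call:
{"op": "drive_tool", "data": {"steps": [[1.9,2.5,1.5,0.1,0,0,-1],[1.9,2.6,1.5,0.1,0,0,-1],[1.9,2.6,1.5,0,0,0,-1],[1.9,2.6,1.5,0,0,0,-1],[1.5,2.4,1.5,0,0,0,-1]]}}

```text
time: 5.97
ee_pos: [0.4545, -0.0274, 0.1061]
eef_rot: [0.197, 1.57, -2.815]
contact_force: [-0.7, 0.2, -0.0]
gripper_width: 0.0857
```

Call:
{"op": "drive_tool", "data": {"steps": [[0,0,0,0,0,0,-1],[0,0,0,0,0,0,-1],[0,0,0,0,0,0,-1],[0,0,0,0,0,0,-1],[0,0,0,0,0,0,-1]]}}

```text
time: 6.38
ee_pos: [0.4567, -0.0249, 0.1087]
eef_rot: [2.992, 1.569, -0.018]
contact_force: [0.3, -0.2, -0.5]
gripper_width: 0.0854
```

```bash
python3 - <<'E'
from fit import *
print(env.get_state()['ee_pos'])
plan([0.4577,-0.0292,0.021],toolR(0.129,0,True))
E
```

```text
[ 0.45667853 -0.02487717  0.10865586]
n 3 tool dist cm [ 8.77  0.44 -0.03] rot deg [ 0.16 -0.1  -0.01]
[2.92, 0.15, -0.01] [0.05, -0.03, -0.0]
```

Call:
{"op": "drive_tool", "data": {"steps": [[2.0,0.2,0,0,0,0,-1],[2.0,0.2,0,0,0,0,-1],[2.0,0,0,0,0,0,-1],[1.6,0,0,0,0,0,-1],[1.0,0,0,0,0,0,-1]]}}

```text
time: 6.8
ee_pos: [0.456, -0.0287, 0.02]
eef_rot: [-0.322, 1.569, 2.952]
contact_force: [0.4, -0.8, -0.6]
gripper_width: 0.0851
```

Call:
{"op": "drive_tool", "data": {"steps": [[0,0,0,0,0,0,-1],[0,0,0,0,0,0,-1],[0,0,0,0,0,0,-1],[0,0,0,0,0,0,0],[0,0,0,0,0,0,0]], "newtons": 100}}

```text
time: 7.22
ee_pos: [0.4572, -0.0295, 0.0229]
eef_rot: [2.883, 1.569, -0.127]
contact_force: [-0.5, 0.9, -1.0]
gripper_width: 0.064
```

```bash
python3 - <<'E'
from fit import *
s,im,d=grab('wrist','w4.png'); print(s)
E
```

```text
{'time': 7.2167, 'joint_positions': array([-1.38779358e-01, -2.49956993e-01,  1.90568331e+00,  2.50720111e-05,
        1.48367779e+00,  1.30122887e+00]), 'joint_vel': array([-0.00121893,  0.00013328,  0.01051502,  0.00015358, -0.00124645,
       -0.00149993]), 'effort': array([ 4.39765630e-02, -2.95065916e+01, -4.05208504e+01,  3.26326197e-03,
       -5.35551619e-03,  4.18296968e-04]), 'ee_pos': array([ 0.45718104, -0.02951885,  0.02289444]), 'eef_rot': array([ 2.88343947,  1.56860764, -0.12736725]), 'contact_force': array([-0.4823819 ,  0.9103991 , -0.99667211]), 'ft_torque': array([ 0.00942193, -0.06857875,  0.02885352]), 'gripper_width': 0.06397486587961616}
```

View pics/w4.png

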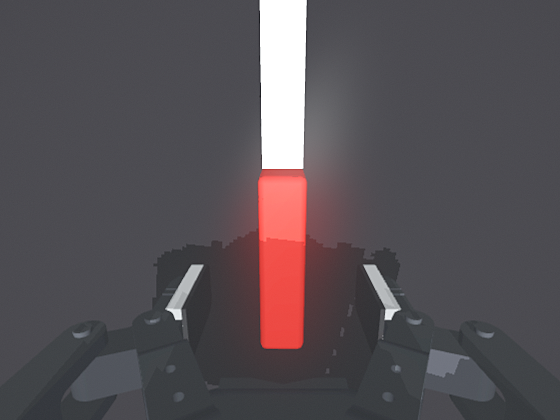

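The handle (259–306, 172–348) sits centred and parallel between the pads. I'll go down 1.5 mm and close.

Call:
{"op": "drive_tool", "data": {"steps": [[0.15,0,0,0,0,0,0.5],[0,0,0,0,0,0,1],[0,0,0,0,0,0,1],[0,0,0,0,0,0,1],[0,0,0,0,0,0,1]], "newtons": 100}}

```text
time: 7.68
ee_pos: [0.4563, -0.0295, 0.0201]
eef_rot: [-1.622, 1.571, 1.651]
contact_force: [0.2, -0.4, 0.3]
gripper_width: -0.0003
```

Call:
{"op": "drive_tool", "data": {"steps": [[0,0,0,0,0,0,1],[0,0,0,0,0,0,1],[0,0,0,0,0,0,1],[0,0,0,0,0,0,1],[0,0,0,0,0,0,1]]}}

```text
time: 8.1
ee_pos: [0.4564, -0.0295, 0.0201]
eef_rot: [2.896, 1.571, -0.115]
contact_force: [0.8, -0.6, -0.3]
gripper_width: 0.0002
```

Call:
{"op": "drive_tool", "data": {"steps": [[-1.0,0,0,0,0,0,1],[-2.5,0,0,0,0,0,1],[-3,0,0,0,0,0,1],[-3,0,0,0,0,0,1],[-2.5,0,0,0,0,0,1]]}}

```text
time: 8.52
ee_pos: [0.4566, -0.0295, 0.1432]
eef_rot: [2.852, 1.569, -0.159]
contact_force: [0.8, 0.4, 0.5]
gripper_width: -0.0004
```

```bash
python3 - <<'E'
from fit import *
s,im,d=grab('wrist','w5.png'); print(s)
E
```

```text
{'time': 8.5167, 'joint_positions': array([-1.38926416e-01, -3.02551319e-01,  1.73387718e+00, -4.26975500e-05,
        1.70815761e+00,  1.30118579e+00]), 'joint_vel': array([ 3.35641430e-04, -4.43353640e-02, -4.86677211e-01, -8.07063126e-04,
        5.23833446e-01,  2.28214989e-03]), 'effort': array([ 4.56021808e-02, -2.81097740e+01, -3.91577876e+01, -1.37361156e-03,
       -4.37669931e-01,  8.30686645e-06]), 'ee_pos': array([ 0.45658048, -0.02952659,  0.14315996]), 'eef_rot': array([ 2.85193769,  1.56868672, -0.15897673]), 'contact_force': array([0.83254534, 0.37145197, 0.50470502]), 'ft_torque': array([-0.05510397,  0.02775488, -0.03117155]), 'gripper_width': -0.00043070535956895293}
```

View pics/w5.png

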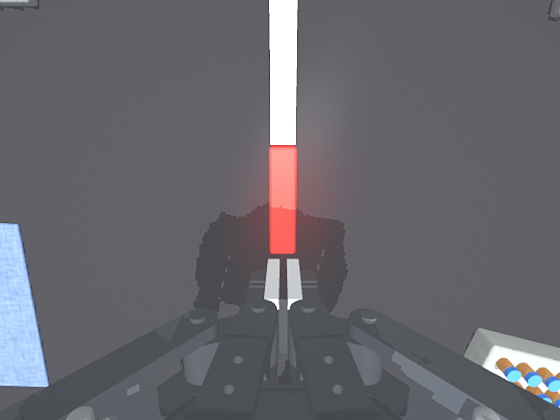

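The fingers closed to zero without the bar. The bar is still on the bench with its handle end at (283,253) and the shut pads at (268–300, 260–305). I'll find out why before trying again.

```bash
python3 - <<'E'
from fit import *
s,im,d=grab('wrist'); ci=env.camera_info('wrist'); K=np.array(ci['intrinsics']); T=np.array(ci['T_tool_cam'])
for (u,v) in [(275,255),(275,258),(275,261),(275,265),(272,275),(295,265),(290,275),(272,300),(283,240),(283,160),(283,100)]:
    z=d[v,u]; p=np.array([(u-K[0,2])/K[0,0]*z,(v-K[1,2])/K[1,1]*z,z,1]); print((u,v),z,im[v,u],(T@p)[:3].round(4), cloud('wrist',d,s)[v,u].round(4))
print(s['ee_pos'],s['eef_rot'],s['gripper_width'])
s,im,d=grab('side','s1.png')
cv2.imwrite('pics/s1c.png',cv2.resize(im[100:310,180:420][:,:,::-1],None,fx=2.8,fy=2.8,interpolation=cv2.INTER_CUBIC))
E
```

```text
(275, 255) 0.3269208 [75 76 81] [ 0.1486 -0.0072  0.0587] [ 4.01e-01 -3.05e-02 -4.00e-04]
(275, 258) 0.15066516 [118 109 113] [-0.0143 -0.0032 -0.0116] [ 0.4695 -0.0251  0.1632]
(275, 261) 0.14752974 [202 203 205] [-0.0176 -0.0031 -0.0116] [ 0.4696 -0.0251  0.1664]
(275, 265) 0.14378086 [201 203 205] [-0.0215 -0.0031 -0.0116] [ 0.4695 -0.0252  0.1704]
(272, 275) 0.13443242 [200 202 205] [-0.0312 -0.004  -0.0119] [ 0.4696 -0.0242  0.18  ]
(295, 265) 0.14403045 [201 203 205] [-0.0213  0.0053 -0.0115] [ 0.4705 -0.0335  0.1702]
(290, 275) 0.13641286 [200 202 205] [-0.0294  0.003  -0.011 ] [ 0.4696 -0.0313  0.1783]
(272, 300) 0.117316164 [255 255 255] [-0.0491 -0.0035 -0.0117] [ 0.4693 -0.0247  0.198 ]
(283, 240) 0.29247403 [255 101  94] [0.1205 0.0004 0.0325] [ 0.4276 -0.0346  0.028 ]
(283, 160) 0.27356294 [255 162 154] [ 0.1212  0.0003 -0.0351] [ 0.4946 -0.0257  0.028 ]
(283, 100) 0.2827348 [255 255 255] [ 0.1446  0.0003 -0.0808] [ 0.5402 -0.0198  0.005 ]
[ 0.45861918 -0.02978535  0.14877932] [ 2.87384214  1.56061306 -0.13708674] -0.00018828920558907207
```

View pics/s1c.png

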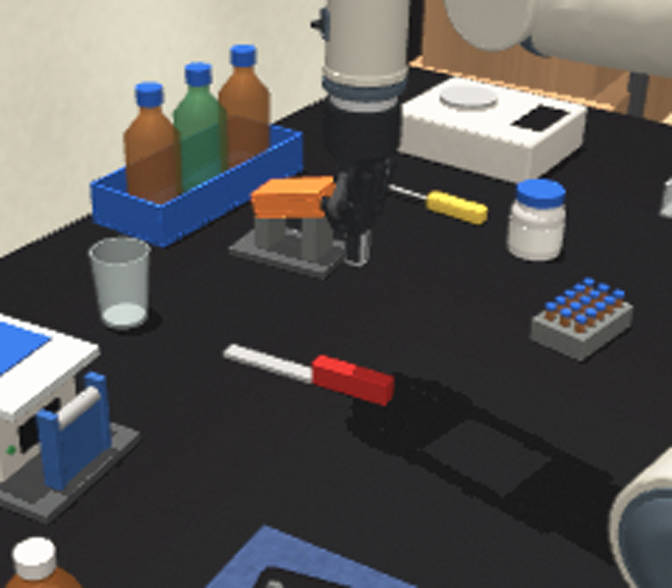

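```bash
python3 - <<'E'
from fit import *
K,T=T_wc('side'); Ti=np.linalg.inv(T)
s=env.get_state(); p=s['ee_pos']; a=R.from_euler('xyz',s['eef_rot']).as_matrix()[:,0]; print(p,a)
for x in (-0.033,-0.014,0,0.017):
    q=p+a*x; c=Ti[:3,:3]@q+Ti[:3,3]; print(x,q.round(3),(K@c/c[2])[:2].round(1))
E
```

```text
[ 0.45778278 -0.02966214  0.14361316] [ 5.90665492e-03 -8.06316668e-04 -9.99982230e-01]
-0.033 [ 0.458 -0.03   0.177] [307.1 187. ]
-0.014 [ 0.458 -0.03   0.158] [306.9 192.9]
0 [ 0.458 -0.03   0.144] [306.7 197.2]
0.017 [ 0.458 -0.03   0.127] [306.5 202.3]
```

The wrist depth and the side view agree. The shut fingertips are really 14 mm behind the reported TCP, where the text says 17 mm ahead. I'll treat the grasp point as 33 mm behind the reported TCP. Next I reopen, descend farther and regrasp, checking heights on the way.

Call:
{"op": "drive_tool", "data": {"steps": [[0,0,0,0,0,0,-0.2],[0,0,0,0,0,0,-0.2],[1.5,0,0,0,0,0,-0.2],[2.5,0,0,0,0,0,-0.2],[2.5,0,0,0,0,0,-0.2]]}}

```text
time: 9.08
ee_pos: [0.4561, -0.0295, 0.0736]
eef_rot: [-0.241, 1.57, 3.031]
contact_force: [0.5, 0.2, -0.3]
gripper_width: 0.0513
```

Call:
{"op": "drive_tool", "data": {"steps": [[2.0,0,0,0,0,0,-0.2],[2.0,0,0,0,0,0,-0.2],[1.5,0,0,0,0,0,-0.2],[0,0,0,0,0,0,-0.2],[0,0,0,0,0,0,-0.2]]}}

```text
time: 9.5
ee_pos: [0.4548, -0.0293, 0.0183]
eef_rot: [-0.271, 1.567, 3.001]
contact_force: [-0.3, -0.1, 0.9]
gripper_width: 0.0511
```

```bash
python3 - <<'E'
from fit import *
s,im,d=grab('wrist','w6.png'); print(s['ee_pos'],s['gripper_width'],s['contact_force'])
c=cloud('wrist',d,s); ci=env.camera_info('wrist'); T=np.array(ci['T_tool_cam']); K=np.array(ci['intrinsics'])
v,u=np.mgrid[0:420,0:560]; P=np.stack([(u-K[0,2])/K[0,0]*d,(v-K[1,2])/K[1,1]*d,d],-1)@T[:3,:3].T+T[:3,3]
m=(np.abs(P[...,2])<0.013)&(P[...,0]<0.0)&(np.abs(P[...,1])<0.05)&(d>0.05)
print('tips max x',np.percentile(P[m][:,0],[90,97,99,99.8]), m.sum())
h=(im[...,0]>200)&(im[...,1]<150); print('handle y',np.percentile(P[h][:,1],[5,50,95]),'x',np.median(P[h][:,0]), 'z',np.percentile(P[h][:,2],[2,98]))
E
```

```text
[ 0.45482688 -0.02926131  0.01827012] 0.051101853399606476 [-0.33462711 -0.14079141  0.88691507]
tips max x [-0.01532143 -0.00876376 -0.00813202 -0.00686957] 24178
handle y [-0.00914814  0.00028609  0.00971308] x -0.009098768063784957 z [-0.04826337  0.03758216]
```

View pics/w6.png

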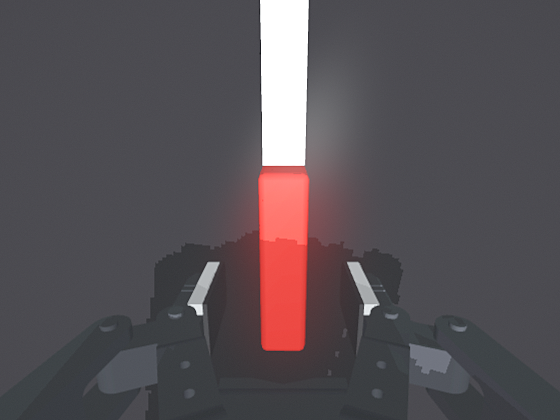

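Call:
{"op": "drive_tool", "data": {"steps": [[0.9,0,-0.2,0,0,0,-0.2],[0.9,0,-0.1,0,0,0,-0.2],[0.8,0,0,0,0,0,-0.2],[0,0,0,0,0,0,-0.2],[0,0,0,0,0,0,-0.2]]}}

```text
time: 9.97
ee_pos: [0.4587, -0.029, -0.0067]
eef_rot: [-0.261, 1.569, 3.011]
contact_force: [0.6, -0.3, -0.1]
gripper_width: 0.0513
```

Call:
{"op": "drive_tool", "data": {"steps": [[0,0,0,0,0,0,0.2],[0,0,0,0,0,0,0.6],[0,0,0,0,0,0,1],[0,0,0,0,0,0,1],[0,0,0,0,0,0,1]]}}

```text
time: 10.38
ee_pos: [0.4598, -0.0291, -0.0051]
eef_rot: [2.923, 1.569, -0.088]
contact_force: [-1.5, 0.9, 4.7]
gripper_width: 0.0199
```

Call:
{"op": "drive_tool", "data": {"steps": [[0,0,0,0,0,0,0.3],[0,0,0,0,0,0,0.3],[0.5,0,0,0,0,0,0.3],[0,0,0,0,0,0,0.3],[0,0,0,0,0,0,0.3]]}}

```text
time: 10.8
ee_pos: [0.4595, -0.0292, -0.0111]
eef_rot: [2.803, 1.57, -0.208]
contact_force: [0.8, -0.5, 1.2]
gripper_width: 0.0303
```

Call:
{"op": "drive_tool", "data": {"steps": [[0,0,0,0,0,0,0.6],[0,0,0,0,0,0,1],[0,0,0,0,0,0,1],[0,0,0,0,0,0,1],[0,0,0,0,0,0,1]]}}

```text
time: 11.22
ee_pos: [0.4597, -0.0292, -0.0103]
eef_rot: [2.848, 1.57, -0.163]
contact_force: [0.3, -0.0, 5.8]
gripper_width: 0.0206
```

Call:
{"op": "drive_tool", "data": {"steps": [[-1.0,0,0,0,0,0,1],[-2.0,0,0,0,0,0,1],[-3,0,0,0,0,0,1],[-3,0,0,0,0,0,1],[-2.0,0,0,0,0,0,1]]}}

```text
time: 11.63
ee_pos: [0.4592, -0.0291, 0.1013]
eef_rot: [2.792, 1.57, -0.219]
contact_force: [1.2, -0.6, -3.4]
gripper_width: 0.0206
```

Call:
{"op": "drive_tool", "data": {"steps": [[-2.0,0,0,0,0,0,1],[-2.0,0,0,0,0,0,1],[0,0,0,0,0,0,1],[0,0,0,0,0,0,1],[0,0,0,0,0,0,1]]}}

```text
time: 12.05
ee_pos: [0.4585, -0.029, 0.1371]
eef_rot: [-0.265, 1.568, 3.007]
contact_force: [0.1, 0.3, -3.6]
gripper_width: 0.0203
```

```bash
cat > hand.py <<'E'
from fit import *
import sys
def inhand(fn=None):
    s,im,d=grab('wrist',fn); print('t',s['time'],'pos',s['ee_pos'].round(4),'w',s['gripper_width'].round(4),'F',s['contact_force'].round(1))
    ci=env.camera_info('wrist'); T=np.array(ci['T_tool_cam']); K=np.array(ci['intrinsics'])
    v,u=np.mgrid[0:420,0:560]; P=np.stack([(u-K[0,2])/K[0,0]*d,(v-K[1,2])/K[1,1]*d,d],-1)@T[:3,:3].T+T[:3,3]
    H=cv2.cvtColor(im,cv2.COLOR_RGB2HSV)
    red=((H[...,0]<8)|(H[...,0]>172))&(H[...,1]>120)&(H[...,2]>120)&(d<0.2)&(d>0.05); red[:,:230]=0; red[:,340:]=0
    bl=(H[...,1]<40)&(H[...,2]>200)&(d<0.2)&(d>0.08); bl[:,:230]=0; bl[:,330:]=0; bl[230:]=0
    for nm,m in (('red',red),('blade',bl)):
        m=cv2.erode(m.astype(np.uint8),np.ones((5,5)))>0
        Q=P[m]
        if len(Q)<50: print(nm,len(Q)); continue
        # x = a z + b y + c
        w=np.ones(len(Q),bool)
        for _ in range(6):
            A=np.c_[Q[w][:,2],Q[w][:,1],np.ones(w.sum())]; k=np.linalg.lstsq(A,Q[w][:,0],rcond=None)[0]; r=Q[:,0]-np.c_[Q[:,2],Q[:,1],np.ones(len(Q))]@k; w=np.abs(r)<max(.0015,2*np.median(np.abs(r)))
        yl=np.polyfit(Q[w][:,2],Q[w][:,1],1)
        print(nm,len(Q),'x=%.4f z + %.4f y + %.4f'%tuple(k),'y=%.4f z+%.4f'%tuple(yl),'z range',np.percentile(Q[:,2],[0.5,99.5]).round(4),'sd',r[w].std().round(5))
    # shoulder edge from image column 283
    return s,im,d,P
if __name__=='__main__': inhand(sys.argv[1])
E
python3 hand.py w7.png
```

```text
Traceback (most recent call last):
  File "hand.py", line 22, in <module>
    if __name__=='__main__': inhand(sys.argv[1])
                             ~~~~~~^^^^^^^^^^^^^
  File "hand.py", line 4, in inhand
    s,im,d=grab('wrist',fn); print('t',s['time'],'pos',s['ee_pos'].round(4),'w',s['gripper_width'].round(4),'F',s['contact_force'].round(1))
                                                                                ^^^^^^^^^^^^^^^^^^^^^^^^
AttributeError: 'float' object has no attribute 'round'
```

View pics/w7.png

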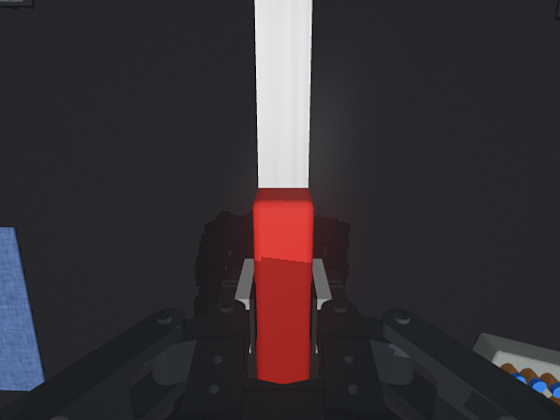

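Now the handle (254–314, 190–380) is held between the pads and off the bench, with the blade straight ahead. I'll measure how the bar sits in the hand.

```bash
sed -i "s/s\['gripper_width'\].round(4)/round(float(s['gripper_width']),4)/" hand.py; python3 hand.py w8.png
```

```text
t 12.1 pos [ 0.4583 -0.029   0.1368] w 0.0204 F [ 0.3 -0.8 -4.1]
red 8481 x=-0.0047 z + 0.0016 y + -0.0378 y=-0.0045 z+0.0001 z range [-0.0438  0.0311] sd 0.00056
blade 8455 x=-0.0027 z + -0.0012 y + -0.0159 y=0.0032 z+0.0004 z range [-0.1104 -0.045 ] sd 0.00061
```

```bash
cat > lev.py <<'E'
from fit import *
g=np.array([-0.0238,0.0002,0.002])   # bar_grip in tool frame (reported TCP)
F=np.array([0.5907,0.2507,0.086]); YF=0.128
S=np.array([0.642,-0.256,0.095]); YS=0.129
def tcp_for(G,yaw,th):
    Rt=toolR(yaw,th,True); return G-Rt@g,Rt
def fpose(th,L,h=0.0):
    """bar pitched up th, underside tangent to rod raised by h, tip L past the tangent point"""
    t=np.array([np.cos(th),np.sin(th)]); n=np.array([-np.sin(th),np.cos(th)])
    G=np.array([0,-0.008])+(0.008+h)*n+(L-0.157)*t+0.014*n
    tip=np.array([0,-0.008])+(0.008+h)*n+L*t+0.003*n
    ex=np.array([np.cos(YF),np.sin(YF),0]); 
    return tcp_for(F+ex*G[0]+np.array([0,0,G[1]]),YF,th), tip
def barnow(s=None):
    s=s or env.get_state(); Rt=R.from_euler('xyz',s['eef_rot']).as_matrix(); G=s['ee_pos']+Rt@g
    bx=-Rt[:,2]; bz=-Rt[:,0]; tip=G+0.157*bx-0.011*bz
    return G,tip,bx,bz
def infr(p,O,yaw): 
    d=p-O; return np.array([np.cos(yaw)*d[0]+np.sin(yaw)*d[1],-np.sin(yaw)*d[0]+np.cos(yaw)*d[1],d[2]])
E
python3 - <<'E'
from lev import *
(p,Rt),tip=fpose(-0.1,-0.03,0.004); print('pre',p,tip)
q=p+[0,0,0.06]; print('hi',q); plan(q,Rt)
print(barnow())
E
```

```text
pre [0.40832243 0.22742899 0.09865819] [-0.02835262  0.00992006]
hi [0.40832243 0.22742899 0.15865819]
n 8 tool dist cm [ -2.16 -26.07   1.62] rot deg [ 0.16 -5.51  0.05]
[-0.27, -3.26, 0.2] [0.02, -0.69, 0.01]
[-0.27, -3.26, 0.21] [0.02, -0.69, 0.01]
[-0.27, -3.26, 0.21] [0.02, -0.69, 0.01]
[-0.26, -3.26, 0.22] [0.02, -0.69, 0.01]
[-0.26, -3.26, 0.22] [0.02, -0.69, 0.01]
[-0.26, -3.26, 0.22] [0.02, -0.69, 0.01]
[-0.26, -3.26, 0.23] [0.02, -0.69, 0.01]
[-0.25, -3.26, 0.23] [0.02, -0.69, 0.01]
(array([ 0.45640421, -0.0294224 ,  0.16054183]), array([ 0.61202114, -0.0089557 ,  0.14894514]), array([ 0.99146413,  0.13032433, -0.00380113]), array([ 3.90285610e-03, -5.25177056e-04,  9.99992246e-01]))
```

Call:
{"op": "drive_tool", "data": {"steps": [[-0.5,-1.5,0.5,0,-0.7,0,1],[-0.5,-2.8,0.5,0,-0.7,0,1],[-0.3,-3.0,0.3,0,-0.7,0,1],[-0.3,-3.0,0.2,0,-0.7,0,1],[-0.2,-3.0,0.2,0,-0.7,0,1]]}}

```text
time: 12.57
ee_pos: [0.4245, 0.1016, 0.1562]
eef_rot: [0.002, 1.507, -3.009]
contact_force: [1.2, -0.2, -3.2]
gripper_width: 0.0207
```

Call:
{"op": "drive_tool", "data": {"steps": [[-0.2,-3.0,0,0,-0.7,0,1],[-0.2,-3.0,0,0,-0.7,0,1],[0,-3.0,0,0,-0.6,0,1],[0,-2.5,0,0,0,0,1],[0,-1.3,0,0,0,0,1]]}}

```text
time: 12.98
ee_pos: [0.4078, 0.23, 0.1595]
eef_rot: [-0.004, 1.472, -3.012]
contact_force: [-0.8, 0.3, -2.5]
gripper_width: 0.0203
```

Call:
{"op": "drive_tool", "data": {"steps": [[0,0,0,0,0,0,1],[0,0,0,0,0,0,1],[0,0,0,0,0,0,1],[0,0,0,0,0,0,1],[0,0,0,0,0,0,1]]}}

```text
time: 13.4
ee_pos: [0.4093, 0.2266, 0.1612]
eef_rot: [0.002, 1.475, -3.01]
contact_force: [-0.8, -0.2, -3.1]
gripper_width: 0.0201
```

```bash
python3 - <<'E'
from lev import *
(p,Rt),tip=fpose(-0.1,-0.03,0.004); plan(p,Rt)
G,tip,bx,bz=barnow(); print('tip in F',infr(tip,F,YF),'pitch',bx[2])
E
python3 hand.py w9.png
```

```text
n 2 tool dist cm [ 6.23 -0.09 -0.52] rot deg [ 0.07 -0.22 -0.02]
[3.12, -0.05, -0.26] [0.03, -0.11, -0.01]
tip in F [-0.02751287 -0.00071349  0.0730779 ] pitch -0.09599691836575187
t 13.4 pos [0.4093 0.2266 0.1612] w 0.0201 F [-0.8 -0.2 -3.1]
red 8162 x=-0.0042 z + 0.0007 y + -0.0378 y=0.0005 z+0.0002 z range [-0.043   0.0308] sd 0.00056
blade 8275 x=-0.0020 z + -0.0027 y + -0.0158 y=0.0002 z+0.0001 z range [-0.1103 -0.045 ] sd 0.00061
```

Call:
{"op": "drive_tool", "data": {"steps": [[1.5,-0.1,-0.1,0,0,0,1],[2.0,0,-0.2,0,-0.2,0,1],[1.6,0,-0.2,0,0,0,1],[1.1,0,0,0,0,0,1],[0,0,0,0,0,0,1]]}}

```text
time: 13.87
ee_pos: [0.4065, 0.2274, 0.0964]
eef_rot: [0.013, 1.467, -2.998]
contact_force: [-0.9, 0.0, -3.7]
gripper_width: 0.0209
```

Call:
{"op": "drive_tool", "data": {"steps": [[0,0,0,0,0,0,1],[0,0,0,0,0,0,1],[0,0,0,0,0,0,1],[0,0,0,0,0,0,1],[0,0,0,0,0,0,1]]}}

```text
time: 14.28
ee_pos: [0.4083, 0.2286, 0.1001]
eef_rot: [-0.004, 1.473, -3.015]
contact_force: [0.0, -0.3, -2.8]
gripper_width: 0.0204
```

```bash
cat > look.py <<'E'
from lev import *
import sys
G,tip,bx,bz=barnow(); print('t',env.get_state()['time'],'tip in F',infr(tip,F,YF).round(4),'pitch',bx[2].round(4),'yaw',np.arctan2(bx[1],bx[0]).round(4),'F',env.get_state()['contact_force'].round(1))
s,im,d=grab('side'); cv2.imwrite('pics/'+sys.argv[1],cv2.resize(im[180:300,130:310][:,:,::-1],None,fx=4.4,fy=4.4,interpolation=cv2.INTER_CUBIC))
c=cloud('side',d)
# cover top: white/blue region heights within cover footprint
x=(c-F)@np.array([np.cos(YF),np.sin(YF),0]); y=(c-F)@np.array([-np.sin(YF),np.cos(YF),0])
m=(x>0.03)&(x<0.165)&(np.abs(y)<0.055)&(c[...,2]>0.09)&(c[...,2]<0.14); print('cover top z med',np.median(c[m][:,2]).round(4),m.sum())
E
python3 look.py s2.png; python3 - <<'E'
from lev import *
(p,Rt),tip=fpose(-0.1,-0.03,0.004); plan(p,Rt)
(p,Rt),tip=fpose(-0.1,0.040,0.004); plan(p,Rt)
E
```

```text
t 14.2833 tip in F [-0.0282  0.0016  0.0116] pitch -0.0979 yaw 0.1308 F [ 0.  -0.3 -2.8]
cover top z med 0.1124 1097
n 1 tool dist cm [ 0.12  0.11 -0.01] rot deg [ 0.16 -0.09  0.  ]
[0.12, 0.11, -0.01] [0.16, -0.09, 0.0]
n 2 tool dist cm [ 0.13  0.13 -7.01] rot deg [ 0.16 -0.09  0.  ]
[0.07, 0.07, -3.5] [0.08, -0.05, 0.0]
```

View pics/s2.png

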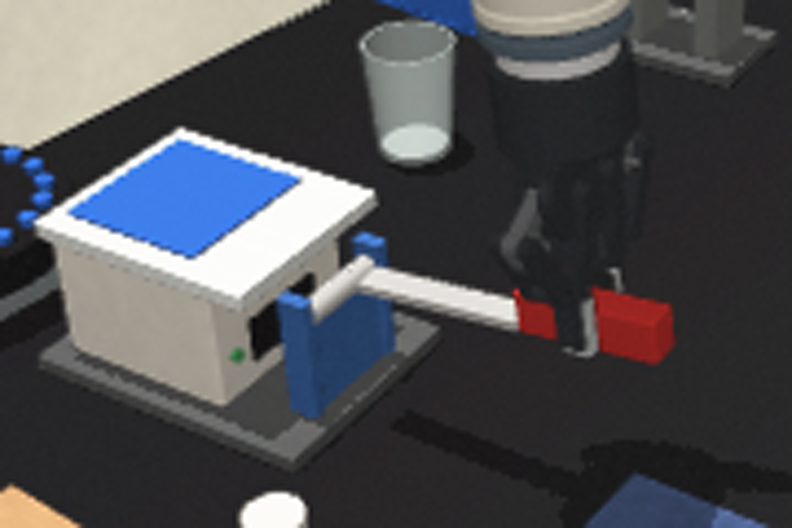

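The side view shows the blade tip just short of the rod, between the cheeks and below the lip's level. I'll slide it in, watching the force.

Call:
{"op": "drive_tool", "data": {"steps": [[0.13,0.12,0,0.15,0,0,1],[0,0,-0.7,0,0,0,1],[0,0,-1.0,0,0,0,1],[0,0,-1.0,0,0,0,1],[0,0,-0.8,0,0,0,1]]}}

```text
time: 14.75
ee_pos: [0.4434, 0.2317, 0.0942]
eef_rot: [0.004, 1.472, -3.01]
contact_force: [-0.1, 0.5, -3.1]
gripper_width: 0.0207
```

Call:
{"op": "drive_tool", "data": {"steps": [[0,0,0,0,0,0,1],[0,0,0,0,0,0,1],[0,0,0,0,0,0,1],[0,0,0,0,0,0,1],[0,0,0,0,0,0,1]]}}

```text
time: 15.17
ee_pos: [0.4422, 0.2317, 0.0945]
eef_rot: [0.002, 1.471, -3.011]
contact_force: [-0.6, -0.1, -2.9]
gripper_width: 0.0205
```

```bash
python3 look.py s3.png; python3 - <<'E'
from lev import *
(p,Rt),tip=fpose(-0.1,0.040,0.004); plan(p,Rt)
E
```

```text
t 15.1667 tip in F [ 0.0058 -0.0001  0.0059] pitch -0.0992 yaw 0.1283 F [-0.6 -0.1 -2.9]
cover top z med 0.1124 1100
n 1 tool dist cm [-0.07 -0.01 -3.56] rot deg [ 0.01 -0.04 -0.01]
[-0.07, -0.01, -3.56] [0.01, -0.04, -0.01]
```

View pics/s3.png

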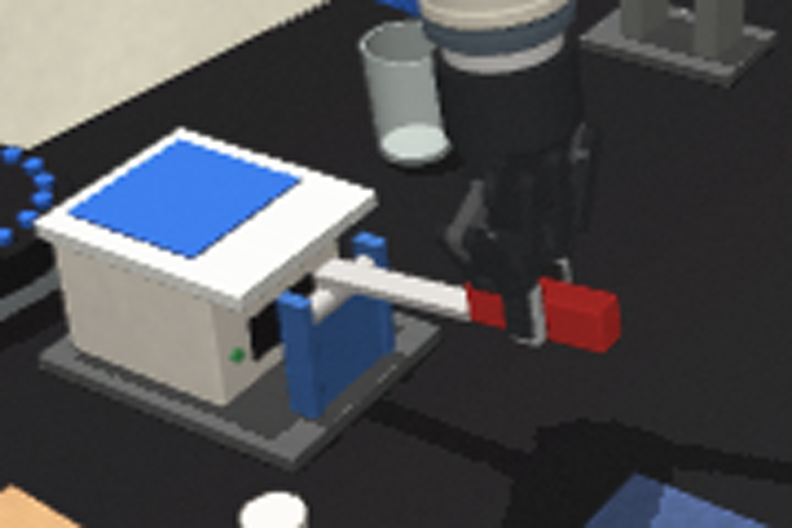

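Call:
{"op": "drive_tool", "data": {"steps": [[-0.05,0,-0.8,0,0,0,1],[0,0,-0.9,0,0,0,1],[0,0,-0.9,0,0,0,1],[0,0,-0.8,0,0,0,1],[0,0,0,0,0,0,1]]}}

```text
time: 15.63
ee_pos: [0.4776, 0.2359, 0.0909]
eef_rot: [0.005, 1.471, -3.009]
contact_force: [-0.0, 0.1, -3.1]
gripper_width: 0.0204
```

Call:
{"op": "drive_tool", "data": {"steps": [[0,0,0,0,0,0,1],[0,0,0,0,0,0,1],[0,0,0,0,0,0,1],[0,0,0,0,0,0,1],[0,0,0,0,0,0,1]]}}

```text
time: 16.05
ee_pos: [0.4759, 0.236, 0.0917]
eef_rot: [0.002, 1.472, -3.012]
contact_force: [-0.7, -0.2, -2.6]
gripper_width: 0.0203
```

```bash
python3 look.py s4.png; python3 - <<'E'
from lev import *
for th,h in ((0,0.0),(0.15,-0.001),(0.3,-0.002),(0.45,-0.002)):
  (p,Rt),tip=fpose(th,0.040,h); print(p,tip); plan(p,Rt,n=5)
E
```

```text
t 16.05 tip in F [ 0.0398 -0.0001  0.003 ] pitch -0.0991 yaw 0.1282 F [-0.7 -0.2 -2.6]
cover top z med 0.1124 1100
[0.47661526 0.23621853 0.0762    ] [0.04  0.003]
n 5 tool dist cm [ 1.53 -0.01 -0.22] rot deg [ 0.01  5.69 -0.01]
[0.31, -0.0, -0.04] [0.0, 1.14, -0.0]
[0.31, -0.0, -0.04] [0.0, 1.14, -0.0]
[0.31, -0.0, -0.03] [0.0, 1.14, -0.0]
[0.31, -0.0, -0.03] [0.0, 1.14, -0.0]
[0.31, -0.0, -0.02] [0.0, 1.14, -0.0]
[0.47831103 0.23643678 0.05804606] [0.03805646 0.00786524]
n 5 tool dist cm [ 3.32 -0.01 -0.57] rot deg [ 1.000e-02  1.428e+01 -1.000e-02]
[0.66, -0.0, -0.11] [0.0, 2.86, -0.0]
[0.67, -0.0, -0.08] [0.0, 2.86, -0.0]
[0.67, -0.0, -0.05] [0.0, 2.86, -0.0]
[0.67, -0.0, -0.01] [0.0, 2.86, -0.0]
[0.67, -0.0, 0.02] [0.0, 2.86, -0.0]
[0.48282334 0.23701753 0.0403849 ] [0.03555378 0.01241884]
n 5 tool dist cm [ 5.04 -0.01 -1.2 ] rot deg [ 1.000e-02  2.288e+01 -1.000e-02]
[1.01, -0.0, -0.24] [0.0, 4.58, -0.0]
[1.02, -0.0, -0.16] [0.0, 4.58, -0.0]
[1.03, -0.0, -0.08] [0.0, 4.58, -0.0]
[1.04, -0.0, 0.01] [0.0, 4.58, -0.0]
[1.03, -0.0, 0.09] [0.0, 4.58, -0.0]
[0.48960954 0.23789094 0.02455726] [0.03210319 0.01750265]
n 5 tool dist cm [ 6.54 -0.01 -2.04] rot deg [ 1.000e-02  3.147e+01 -1.000e-02]
[1.31, -0.0, -0.41] [0.0, 6.29, -0.0]
[1.35, -0.0, -0.26] [0.0, 6.29, -0.0]
[1.37, -0.0, -0.11] [0.0, 6.29, -0.0]
[1.37, -0.0, 0.04] [0.0, 6.29, -0.0]
[1.36, -0.0, 0.19] [0.0, 6.29, -0.0]
```

View pics/s4.png

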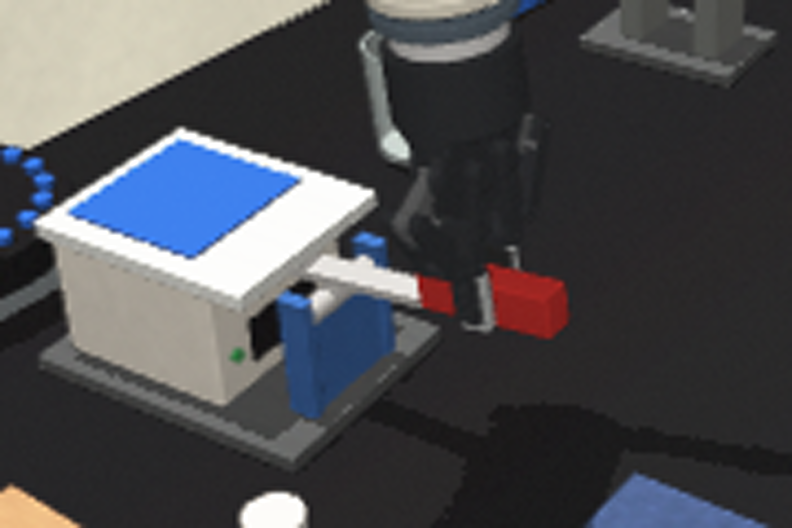

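The blade now runs under the lip and over the rod. I'll rotate it level, then lever in stages.

Call:
{"op": "drive_tool", "data": {"steps": [[0.31,0,-0.04,0,1.14,0,1],[0.31,0,-0.04,0,1.14,0,1],[0.31,0,-0.04,0,1.14,0,1],[0.31,0,-0.03,0,1.14,0,1],[0.31,0,-0.03,0,1.14,0,1]]}}

```text
time: 16.52
ee_pos: [0.4766, 0.236, 0.0755]
eef_rot: [2.992, 1.569, -0.021]
contact_force: [-0.9, -0.8, -2.2]
gripper_width: 0.0203
```

Call:
{"op": "drive_tool", "data": {"steps": [[0,0,0,0,0,0,1],[0,0,0,0,0,0,1],[0,0,0,0,0,0,1],[0,0,0,0,0,0,1],[0,0,0,0,0,0,1]]}}

```text
time: 16.93
ee_pos: [0.4771, 0.2361, 0.076]
eef_rot: [0.879, 1.57, -2.135]
contact_force: [-0.4, 0.8, -3.0]
gripper_width: 0.0201
```

```bash
python3 look.py s5.png; python3 - <<'E'
from lev import *
for th,h in ((0.15,-0.001),):
  (p,Rt),tip=fpose(th,0.040,h); print(p,tip); plan(p,Rt,n=5)
E
```

```text
t 16.9333 tip in F [ 0.0404 -0.0002  0.0027] pitch -0.0002 yaw 0.1279 F [-0.4  0.8 -3. ]
cover top z med 0.1124 1105
[0.47831103 0.23643678 0.05804606] [0.03805646 0.00786524]
n 5 tool dist cm [ 1.79 -0.02 -0.13] rot deg [-0.    8.61 -0.01]
[0.36, -0.0, -0.03] [-0.0, 1.72, -0.0]
[0.36, -0.0, -0.02] [-0.0, 1.72, -0.0]
[0.36, -0.0, -0.0] [-0.0, 1.72, -0.0]
[0.36, -0.0, 0.01] [-0.0, 1.72, -0.0]
[0.36, -0.0, 0.02] [-0.0, 1.72, -0.0]
```

Call:
{"op": "drive_tool", "data": {"steps": [[0.36,0,-0.03,0,1.72,0,1],[0.36,0,-0.02,0,1.72,0,1],[0.36,0,0,0,1.72,0,1],[0.36,0,0.01,0,1.72,0,1],[0.36,0,0.02,0,1.72,0,1]]}}

```text
time: 17.4
ee_pos: [0.4788, 0.2364, 0.0584]
eef_rot: [-3.141, 1.418, 0.128]
contact_force: [0.5, -0.2, -1.5]
gripper_width: 0.0202
```

Call:
{"op": "drive_tool", "data": {"steps": [[0,0,0,0,0,0,1],[0,0,0,0,0,0,1],[0,0,0,0,0,0,1],[0,0,0,0,0,0,1],[0,0,0,0,0,0,1]]}}

```text
time: 17.82
ee_pos: [0.4784, 0.2363, 0.0583]
eef_rot: [3.141, 1.421, 0.127]
contact_force: [-1.6, -1.1, 0.4]
gripper_width: 0.0203
```

```bash
python3 look.py s6.png; python3 - <<'E'
from lev import *
for th,h in ((0.3,-0.003),):
  (p,Rt),tip=fpose(th,0.040,h); print(p,tip); plan(p,Rt,n=5)
E
python3 hand.py w10.png
```

```text
t 17.8167 tip in F [ 0.0381 -0.0001  0.008 ] pitch 0.1491 yaw 0.1279 F [-1.6 -1.1  0.4]
cover top z med 0.1124 1101
[0.48311644 0.23705525 0.03942956] [0.0358493 0.0114635]
n 5 tool dist cm [ 1.93 -0.01 -0.19] rot deg [ 0.    8.61 -0.  ]
[0.39, -0.0, -0.04] [0.0, 1.72, -0.0]
[0.39, -0.0, -0.03] [0.0, 1.72, -0.0]
[0.39, -0.0, -0.02] [0.0, 1.72, -0.0]
[0.39, -0.0, -0.0] [0.0, 1.72, -0.0]
[0.39, -0.0, 0.01] [0.0, 1.72, -0.0]
t 17.8667 pos [0.4784 0.2364 0.0582] w 0.0201 F [-2.6 -0.  -0. ]
red 8736 x=0.0008 z + 0.0029 y + -0.0377 y=0.0046 z+0.0002 z range [-0.0437  0.0314] sd 0.00056
blade 8193 x=0.0028 z + -0.0006 y + -0.0158 y=0.0003 z+-0.0000 z range [-0.1101 -0.0449] sd 0.00061
```

Call:
{"op": "drive_tool", "data": {"steps": [[0.39,0,-0.04,0,1.72,0,1],[0.39,0,-0.03,0,1.72,0,1],[0.39,0,-0.02,0,1.72,0,1],[0.39,0,0,0,1.72,0,1],[0.39,0,0.01,0,1.72,0,1]]}}

```text
time: 18.33
ee_pos: [0.4845, 0.2373, 0.042]
eef_rot: [-3.139, 1.265, 0.131]
contact_force: [-5.2, -1.7, 11.3]
gripper_width: 0.0204
```

Call:
{"op": "drive_tool", "data": {"steps": [[0,0,0,0,0,0,1],[0,0,0,0,0,0,1],[0,0,0,0,0,0,1],[0,0,0,0,0,0,1],[0,0,0,0,0,0,1]]}}

```text
time: 18.75
ee_pos: [0.4843, 0.2373, 0.0418]
eef_rot: [-3.139, 1.267, 0.13]
contact_force: [-4.1, -2.2, 7.5]
gripper_width: 0.0205
```

```bash
python3 look.py s7.png; python3 - <<'E'
from lev import *
for th,h in ((0.45,-0.003),):
  (p,Rt),tip=fpose(th,0.041,h); print(p,tip); plan(p,Rt,n=5)
E
python3 hand.py w11.png
```

```text
t 18.75 tip in F [0.0369 0.     0.0144] pitch 0.2993 yaw 0.1275 F [-4.1 -2.2  7.5]
cover top z med 0.1173 1107
[0.49093402 0.2380614  0.02409178] [0.03343861 0.01703716]
n 5 tool dist cm [ 1.89  0.01 -0.1 ] rot deg [-0.03  8.37  0.04]
[0.38, 0.0, -0.02] [-0.01, 1.67, 0.01]
[0.38, 0.0, -0.01] [-0.01, 1.67, 0.01]
[0.38, 0.0, 0.0] [-0.01, 1.67, 0.01]
[0.38, 0.0, 0.01] [-0.01, 1.67, 0.01]
[0.38, 0.0, 0.02] [-0.01, 1.67, 0.01]
t 18.8 pos [0.4843 0.2373 0.0418] w 0.0202 F [-4.2 -1.9  8.9]
red 8812 x=-0.0026 z + 0.0019 y + -0.0377 y=-0.0004 z+0.0003 z range [-0.0436  0.0313] sd 0.00057
blade 8349 x=-0.0015 z + -0.0026 y + -0.0158 y=-0.0012 z+0.0002 z range [-0.1115 -0.0447] sd 0.00061
```

View pics/s7.png

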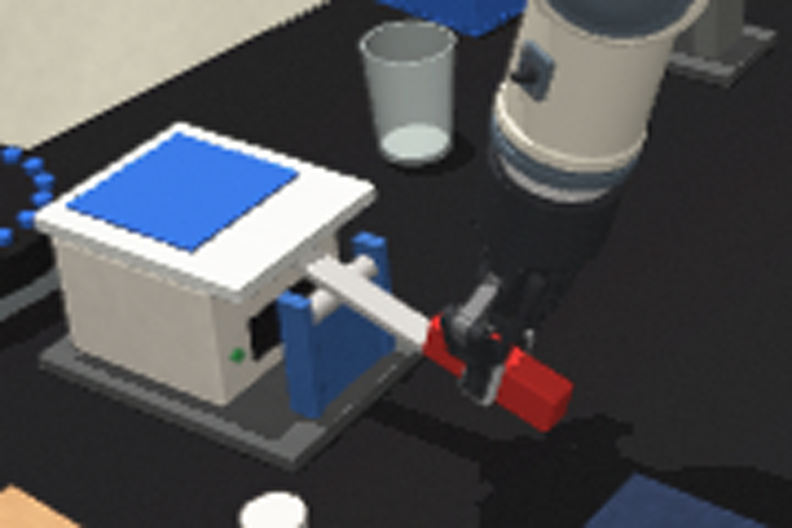

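The cover has risen about 5 mm, and the grip and fulcrum contact are steady. I'll keep levering.

Call:
{"op": "drive_tool", "data": {"steps": [[0.38,0,-0.02,0,1.7,0,1],[0.38,0,-0.01,0,1.7,0,1],[0.38,0,0,0,1.7,0,1],[0.38,0,0.01,0,1.7,0,1],[0.38,0,0.02,0,1.7,0,1]]}}

```text
time: 19.27
ee_pos: [0.4923, 0.2386, 0.0261]
eef_rot: [-3.138, 1.114, 0.131]
contact_force: [-6.9, -4.6, 15.8]
gripper_width: 0.0203
```

Call:
{"op": "drive_tool", "data": {"steps": [[0,0,0,0,0,0,1],[0,0,0,0,0,0,1],[0,0,0,0,0,0,1],[0,0,0,0,0,0,1],[0,0,0,0,0,0,1]]}}

```text
time: 19.68
ee_pos: [0.4922, 0.2386, 0.0258]
eef_rot: [-3.138, 1.115, 0.131]
contact_force: [-6.8, -3.1, 12.5]
gripper_width: 0.0205
```

```bash
python3 look.py s8.png; python3 hand.py w12.png
```

```text
t 19.6833 tip in F [0.0343 0.0002 0.0195] pitch 0.4402 yaw 0.1269 F [-6.8 -3.1 12.5]
cover top z med 0.123 1121
t 19.7333 pos [0.4922 0.2386 0.0258] w 0.0204 F [-5.4 -3.2 13.5]
red 9143 x=0.0050 z + 0.0029 y + -0.0377 y=0.0025 z+0.0002 z range [-0.0436  0.0317] sd 0.00057
blade 8391 x=0.0065 z + 0.0021 y + -0.0157 y=-0.0020 z+0.0002 z range [-0.1112 -0.0445] sd 0.00061
```

View pics/s8.png

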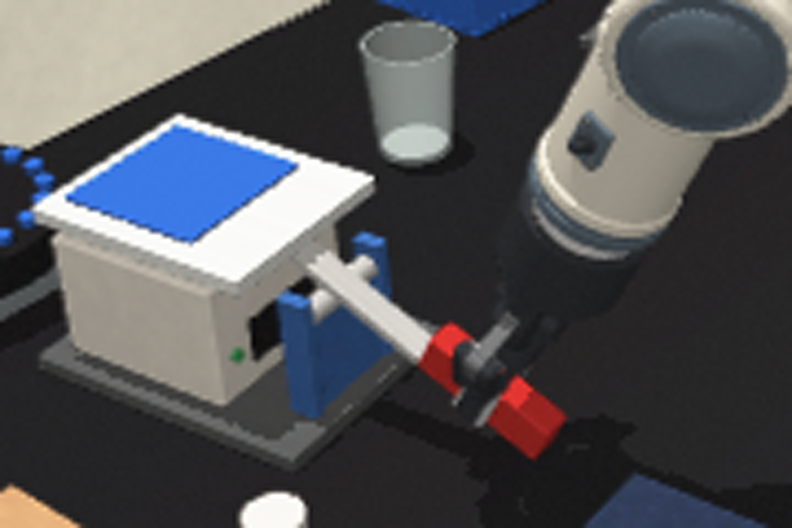

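The cover is up about 10.6 mm (0.1124 → 0.1230) with a clear gap under it. Now I rotate the bar back and withdraw it.

```bash
python3 - <<'E'
from lev import *
(p,Rt),tip=fpose(-0.0,0.036,0.006); print(p,tip); plan(p,Rt,n=10)
E
```

```text
[0.47264799 0.23570792 0.0822    ] [0.036 0.009]
n 10 tool dist cm [-5.93  0.02 -0.71] rot deg [ -0.04 -26.11   0.09]
[-0.59, 0.0, -0.07] [-0.0, -2.61, 0.01]
[-0.6, 0.0, -0.04] [-0.0, -2.61, 0.01]
[-0.6, 0.0, -0.02] [-0.0, -2.61, 0.01]
[-0.6, 0.0, 0.01] [-0.0, -2.61, 0.01]
[-0.6, 0.0, 0.04] [-0.0, -2.61, 0.01]
[-0.59, 0.0, 0.06] [-0.0, -2.61, 0.01]
[-0.59, 0.0, 0.09] [-0.0, -2.61, 0.01]
[-0.59, 0.0, 0.12] [-0.0, -2.61, 0.01]
[-0.58, 0.0, 0.15] [-0.0, -2.61, 0.01]
[-0.57, 0.0, 0.17] [-0.0, -2.61, 0.01]
```

Call:
{"op": "drive_tool", "data": {"steps": [[-0.59,0,-0.07,0,-2.6,0,1],[-0.6,0,-0.04,0,-2.6,0,1],[-0.6,0,-0.02,0,-2.6,0,1],[-0.6,0,0.01,0,-2.6,0,1],[-0.6,0,0.04,0,-2.6,0,1]]}}

```text
time: 20.2
ee_pos: [0.4798, 0.2364, 0.0497]
eef_rot: [3.141, 1.352, 0.127]
contact_force: [0.4, 0.1, -2.7]
gripper_width: 0.0201
```

Call:
{"op": "drive_tool", "data": {"steps": [[-0.59,0,0.06,0,-2.6,0,1],[-0.59,0,0.09,0,-2.6,0,1],[-0.59,0,0.12,0,-2.6,0,1],[-0.58,0,0.15,0,-2.6,0,1],[-0.57,0,0.17,0,-2.6,0,1]]}}

```text
time: 20.62
ee_pos: [0.4704, 0.2351, 0.0777]
eef_rot: [0.052, 1.563, -2.962]
contact_force: [-0.6, -0.7, -3.0]
gripper_width: 0.0206
```

```bash
python3 look.py s9.png; python3 - <<'E'
from lev import *
(p,Rt),tip=fpose(-0.0,-0.04,0.008); print(p,tip); plan(p,Rt)
E
```

```text
t 20.6167 tip in F [ 0.0338 -0.0003  0.0033] pitch -0.0079 yaw 0.1279 F [-0.6 -0.7 -3. ]
cover top z med 0.123 1123
[0.39726973 0.22600647 0.0842    ] [-0.04   0.011]
n 3 tool dist cm [-0.48 -0.03  7.47] rot deg [-0.03  0.48 -0.01]
[-0.16, -0.01, 2.49] [-0.01, 0.16, -0.0]
```

Call:
{"op": "drive_tool", "data": {"steps": [[-0.4,0,0.5,0,0,0,1],[-0.1,0,1.5,0,0,0,1],[0,0,2.0,0,0,0,1],[0,0,2.2,0,0,0,1],[0,0,1.8,0,0,0,1]]}}

```text
time: 21.08
ee_pos: [0.3893, 0.2246, 0.0824]
eef_rot: [0.1, 1.565, -2.914]
contact_force: [0.1, 0.9, -2.9]
gripper_width: 0.0204
```

```bash
cat >> lev.py <<'E'
def spose(x_tip,z_tip=-0.003,pitch=-0.25,y=0.0):
    """bar aligned with slot: tip centre at (x_tip,y,z_tip) in slot frame"""
    c,sn=np.cos(0.25),np.sin(0.25); e=np.array([np.cos(YS),np.sin(YS),0]); ez=np.array([0,0,1.])
    X=c*e-sn*ez; Z=sn*e+c*ez; Y=np.array([-np.sin(YS),np.cos(YS),0])
    tip=S+X*x_tip+Z*z_tip+Y*y
    B=R.from_euler('ZY',[YS,-pitch]).as_matrix()
    G=tip-0.157*B[:,0]+0.011*B[:,2]
    return tcp_for(G,YS,pitch)
def slotfr(p):
    c,sn=np.cos(0.25),np.sin(0.25); e=np.array([np.cos(YS),np.sin(YS),0]); ez=np.array([0,0,1.])
    return np.array([(p-S)@(c*e-sn*ez),(p-S)@[-np.sin(YS),np.cos(YS),0],(p-S)@(sn*e+c*ez)])
E
python3 - <<'E'
from lev import *
G,tip,bx,bz=barnow(); print(infr(tip,F,YF))
p,Rt=spose(-0.06); print(p); plan(p,Rt,n=15)
p,Rt=spose(-0.012); print(p)
p,Rt=spose(0.11); print(p)
E
```

```text
[-0.04798627 -0.00032194  0.00836474]
[ 0.43151249 -0.28310284  0.13288303]
n 15 tool dist cm [-5.01 50.9   2.33] rot deg [ -0.05 -14.02  -0.02]
[-0.33, 3.39, 0.16] [-0.0, -0.93, -0.0]
[-0.33, 3.39, 0.16] [-0.0, -0.93, -0.0]
[-0.33, 3.39, 0.17] [-0.0, -0.93, -0.0]
[-0.33, 3.39, 0.17] [-0.0, -0.93, -0.0]
[-0.32, 3.39, 0.18] [-0.0, -0.93, -0.0]
[-0.32, 3.39, 0.18] [-0.0, -0.93, -0.0]
[-0.32, 3.39, 0.19] [-0.0, -0.93, -0.0]
[-0.31, 3.39, 0.19] [-0.0, -0.93, -0.0]
[-0.31, 3.39, 0.2] [-0.0, -0.93, -0.0]
[-0.31, 3.39, 0.2] [-0.0, -0.93, -0.0]
[-0.31, 3.39, 0.21] [-0.0, -0.93, -0.0]
[-0.3, 3.39, 0.21] [-0.0, -0.93, -0.0]
[-0.3, 3.39, 0.22] [-0.0, -0.93, -0.0]
[-0.29, 3.39, 0.23] [-0.0, -0.93, -0.0]
[-0.29, 3.39, 0.23] [-0.0, -0.93, -0.0]
[ 0.47763385 -0.27711996  0.12100764]
[ 0.59485899 -0.26191347  0.09082436]
```

Call:
{"op": "drive_tool", "data": {"steps": [[-0.8,1.5,0.2,0,-1,0,1],[-0.8,2.8,0.2,0,-1,0,1],[-0.5,3.4,0.2,0,-1,0,1],[-0.5,3.4,0.2,0,-1,0,1],[-0.3,3.4,0.2,0,-1,0,1]]}}

```text
time: 21.5
ee_pos: [0.4001, 0.0789, 0.1129]
eef_rot: [0.006, 1.48, -3.006]
contact_force: [1.4, 0.4, -2.9]
gripper_width: 0.0209
```

Call:
{"op": "drive_tool", "data": {"steps": [[-0.3,3.4,0.2,0,-1,0,1],[-0.3,3.4,0.2,0,-1,0,1],[-0.3,3.4,0.2,0,-1,0,1],[-0.3,3.4,0.2,0,-1,0,1],[-0.3,3.4,0.2,0,-1,0,1]]}}

```text
time: 21.92
ee_pos: [0.4138, -0.0911, 0.1286]
eef_rot: [0.006, 1.392, -3.008]
contact_force: [0.9, 0.5, -3.0]
gripper_width: 0.0204
```

Call:
{"op": "drive_tool", "data": {"steps": [[0,3.4,0.2,0,-1,0,1],[0,3.4,0.2,0,-1,0,1],[0,3.4,0.2,0,-1,0,1],[0,3.0,0.2,0,-1,0,1],[0,2.5,0.2,0,0,0,1]]}}

```text
time: 22.33
ee_pos: [0.4243, -0.2483, 0.1301]
eef_rot: [0.004, 1.32, -3.01]
contact_force: [0.7, 0.6, -3.5]
gripper_width: 0.0204
```

Call:
{"op": "drive_tool", "data": {"steps": [[0,1.5,0,0,0,0,1],[0,0.5,0,0,0,0,1],[0,0,0,0,0,0,1],[0,0,0,0,0,0,1],[0,0,0,0,0,0,1]]}}

```text
time: 22.75
ee_pos: [0.4274, -0.265, 0.1311]
eef_rot: [-0.0, 1.322, -3.012]
contact_force: [-0.1, 0.1, -3.0]
gripper_width: 0.0202
```

```bash
python3 - <<'E'
from lev import *
G,tip,bx,bz=barnow(); print('tip slot frame',slotfr(tip),'pitch',bx[2])
p,Rt=spose(-0.04); print(p); plan(p,Rt)
E
python3 hand.py w13.png
```

```text
tip slot frame [-0.06123663  0.01850023 -0.00496969] pitch -0.24651688999730886
[ 0.45072973 -0.28060997  0.12793496]
n 1 tool dist cm [-0.21  1.84 -2.12] rot deg [ 0.03 -0.05 -0.  ]
[-0.21, 1.84, -2.12] [0.03, -0.05, -0.0]
t 22.75 pos [ 0.4274 -0.265   0.1311] w 0.0202 F [-0.1  0.1 -3. ]
red 8796 x=0.0117 z + 0.0050 y + -0.0379 y=0.0056 z+0.0003 z range [-0.044   0.0317] sd 0.00057
blade 8161 x=0.0133 z + 0.0019 y + -0.0159 y=-0.0046 z+-0.0000 z range [-0.11   -0.0452] sd 0.00061
```

View pics/w13.png

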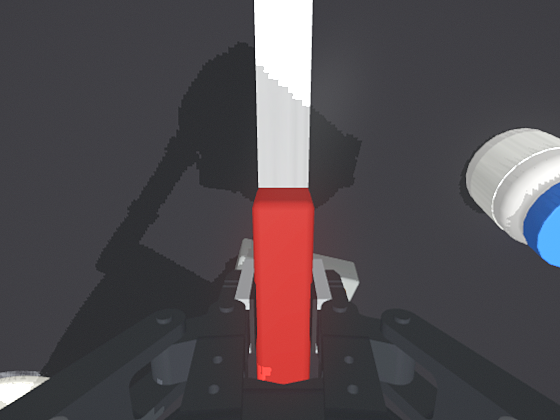

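```bash
cat >> lev.py <<'E'
DT=0.0125  # bar tip-up tilt relative to tool
def spose(x_tip,z_tip=0.0,pitch=-0.25,y=0.0):
    c,sn=np.cos(0.25),np.sin(0.25); e=np.array([np.cos(YS),np.sin(YS),0]); ez=np.array([0,0,1.])
    X=c*e-sn*ez; Z=sn*e+c*ez; Y=np.array([-np.sin(YS),np.cos(YS),0])
    tip=S+X*x_tip+Z*z_tip+Y*y
    B=R.from_euler('ZY',[YS,-pitch]).as_matrix()
    G=tip-0.157*B[:,0]+0.011*B[:,2]
    return tcp_for(G,YS,pitch-DT)
def barnow2():
    s=env.get_state(); Rt=R.from_euler('xyz',s['eef_rot']).as_matrix(); G=s['ee_pos']+Rt@g
    bx=-Rt[:,2]*np.cos(DT)-Rt[:,0]*np.sin(DT); bz=-Rt[:,0]*np.cos(DT)+Rt[:,2]*np.sin(DT)
    return G,G+0.157*bx-0.011*bz,bx
E
python3 - <<'E'
from lev import *
G,tip,bx=barnow2(); print('tip slot frame',slotfr(tip),'pitch',bx[2])
p,Rt=spose(-0.025); print(p); plan(p,Rt)
E
```

```text
tip slot frame [-0.06108522  0.01847643 -0.00289474] pitch -0.23435442328991343
[ 0.46558702 -0.27868268  0.12718185]
n 2 tool dist cm [-0.49  1.84 -3.59] rot deg [ 0.04 -0.77 -0.02]
[-0.25, 0.92, -1.79] [0.02, -0.39, -0.01]
```

Call:
{"op": "drive_tool", "data": {"steps": [[-0.2,0.9,-0.4,0,-0.4,0,1],[-0.2,0.94,-1.0,0,-0.4,0,1],[-0.1,0,-1.2,0,0,0,1],[0,0,-1.0,0,0,0,1],[0,0,0,0,0,0,1]]}}

```text
time: 23.22
ee_pos: [0.4667, -0.2786, 0.1258]
eef_rot: [-0.003, 1.307, -3.014]
contact_force: [-0.9, 0.9, -4.3]
gripper_width: 0.0204
```

Call:
{"op": "drive_tool", "data": {"steps": [[0,0,0,0,0,0,1],[0,0,0,0,0,0,1],[0,0,0,0,0,0,1],[0,0,0,0,0,0,1],[0,0,0,0,0,0,1]]}}

```text
time: 23.63
ee_pos: [0.4652, -0.2801, 0.1269]
eef_rot: [0.002, 1.308, -3.012]
contact_force: [0.1, -0.2, -3.2]
gripper_width: 0.0203
```

```bash
cat > look2.py <<'E'
from lev import *
import sys
G,tip,bx=barnow2(); s0=env.get_state(); print('t',s0['time'],'tip slot frame',slotfr(tip).round(4),'pitch',np.arcsin(bx[2]).round(4),'yaw',np.arctan2(bx[1],bx[0]).round(4),'F',s0['contact_force'].round(1))
s,im,d=grab('side'); a=cv2.resize(im[140:220,240:350][:,:,::-1],None,fx=7,fy=7,interpolation=cv2.INTER_CUBIC)
s,it,dt=grab('top'); b=cv2.resize(it[130:210,330:410][:,:,::-1],None,fx=7,fy=7,interpolation=cv2.INTER_CUBIC)
cv2.imwrite('pics/'+sys.argv[1]+'_s.png',a); cv2.imwrite('pics/'+sys.argv[1]+'_t.png',b)
for nm,i,dd in (('side',im,d),('top',it,dt)):
    c=cloud(nm,dd); P=np.stack([(c-S)@v for v in (np.array([np.cos(.25)*np.cos(YS),np.cos(.25)*np.sin(YS),-np.sin(.25)]),np.array([-np.sin(YS),np.cos(YS),0]),np.array([np.sin(.25)*np.cos(YS),np.sin(.25)*np.sin(YS),np.cos(.25)]))],-1)
    H=cv2.cvtColor(i,cv2.COLOR_RGB2HSV)
    m=(P[...,0]<-0.012)&(P[...,0]>-0.12)&(np.abs(P[...,1])<0.03)&(np.abs(P[...,2])<0.02)&(H[...,1]<60)&(H[...,2]>120)
    if m.sum()>10: print(nm,'blade pts',m.sum(),'y med',np.median(P[m][:,1]).round(4),'y fit',np.polyfit(P[m][:,0],P[m][:,1],1).round(4),'top z fit',np.polyfit(P[m][:,0],P[m][:,2],1).round(4),'x max',np.percentile(P[m][:,0],[98]).round(4))
    o=(H[...,0]>=5)&(H[...,0]<25)&(H[...,1]>150)&(H[...,2]>180)&(np.abs(P[...,2])<0.03)&(P[...,0]>0.01)&(P[...,0]<0.09)
    if o.sum()>10: print('   slot y rng',np.percentile(P[o][:,1],[2,98]).round(4),'ztop',np.percentile(P[o][:,2],[50,90]).round(4))
E
python3 look2.py k1; python3 - <<'E'
from lev import *
p,Rt=spose(-0.025); print(p); plan(p,Rt)
E
```

```text
t 23.6333 tip slot frame [-0.0255 -0.0015 -0.0006] pitch -0.2508 yaw 0.1277 F [ 0.1 -0.2 -3.2]
side blade pts 72 y med 0.0063 y fit [-0.0388  0.0007] top z fit [0.0083 0.0018] x max [-0.0294]
   slot y rng [-0.0221  0.032 ] ztop [0.0159 0.0177]
top blade pts 70 y med -0.002 y fit [-0.0091 -0.0019] top z fit [-0.0266  0.001 ] x max [-0.0283]
   slot y rng [-0.0248  0.027 ] ztop [0.0179 0.0208]
[ 0.46558702 -0.27868268  0.12718185]
n 1 tool dist cm [-0.05 -0.13 -0.04] rot deg [-0.07  0.05 -0.  ]
[-0.05, -0.13, -0.04] [-0.07, 0.05, -0.0]
```

View pics/k1_s.png

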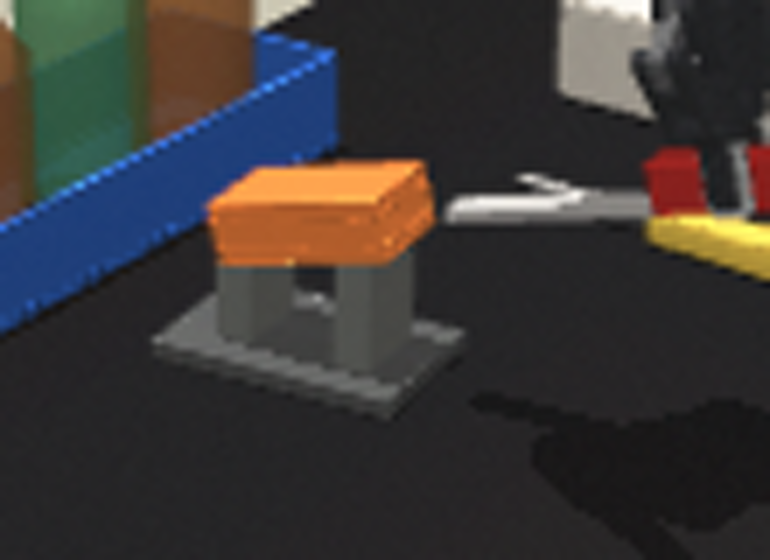

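View pics/k1_t.png

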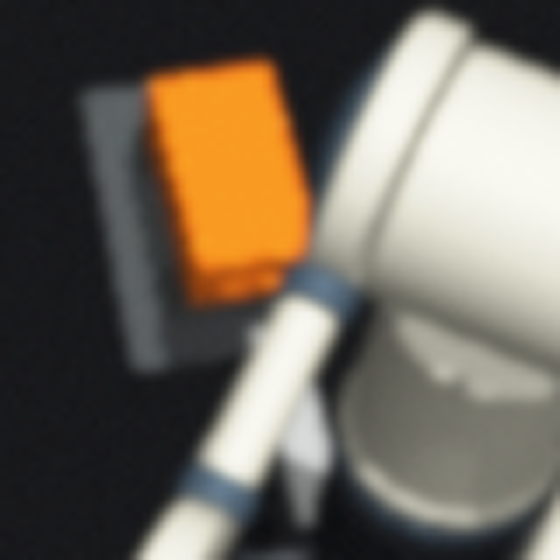

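Both views show the tip just before the mouth and in line with it. It is about 1.5 mm to the right and perhaps 1 mm low, so I'll correct that and start in slowly.

Call:
{"op": "drive_tool", "data": {"steps": [[-0.1,-0.16,0,0,0,0,1],[0,0,-0.6,0,0,0,1],[0,0,-1.0,0,0,0,1],[0,0,-1.0,0,0,0,1],[0,0,-0.9,0,0,0,1]]}}

```text
time: 24.15
ee_pos: [0.5002, -0.2738, 0.1178]
eef_rot: [-0.0, 1.307, -3.013]
contact_force: [0.6, -0.3, -3.2]
gripper_width: 0.0204
```

Call:
{"op": "drive_tool", "data": {"steps": [[0,0,-0.5,0,0,0,1],[0,0,0,0,0,0,1],[0,0,0,0,0,0,1],[0,0,0,0,0,0,1],[0,0,0,0,0,0,1]]}}

```text
time: 24.57
ee_pos: [0.5036, -0.2736, 0.1174]
eef_rot: [0.002, 1.307, -3.012]
contact_force: [0.3, -0.2, -3.5]
gripper_width: 0.0205
```

```bash
python3 look2.py k2; python3 - <<'E'
from lev import *
p,Rt=spose(0.08,0.0005); print(p); plan(p,Rt)
E
```

```text
t 24.5667 tip slot frame [ 0.0146 -0.0001 -0.0002] pitch -0.251 yaw 0.1277 F [ 0.3 -0.2 -3.5]
side blade pts 71 y med 0.0062 y fit [-0.0332  0.0032] top z fit [-0.0117  0.001 ] x max [-0.0137]
   slot y rng [-0.024   0.0314] ztop [0.016  0.0173]
top blade pts 71 y med 0.0001 y fit [-0.2347 -0.0089] top z fit [-0.0133  0.0032] x max [-0.0147]
   slot y rng [-0.0196  0.0273] ztop [0.0181 0.0213]
[ 0.56660018 -0.26557922  0.10168889]
n 2 tool dist cm [-0.13  0.   -6.54] rot deg [-0.08  0.04 -0.01]
[-0.06, 0.0, -3.27] [-0.04, 0.02, -0.01]
```

View pics/k2_s.png

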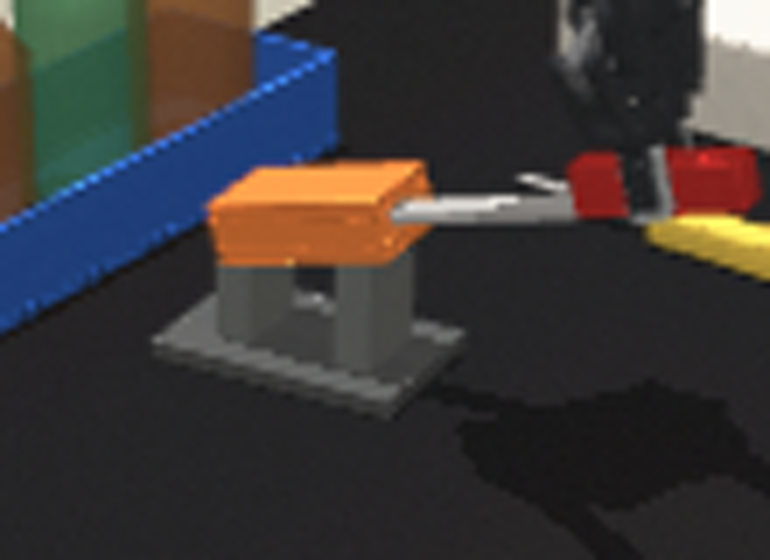

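View pics/k2_t.png

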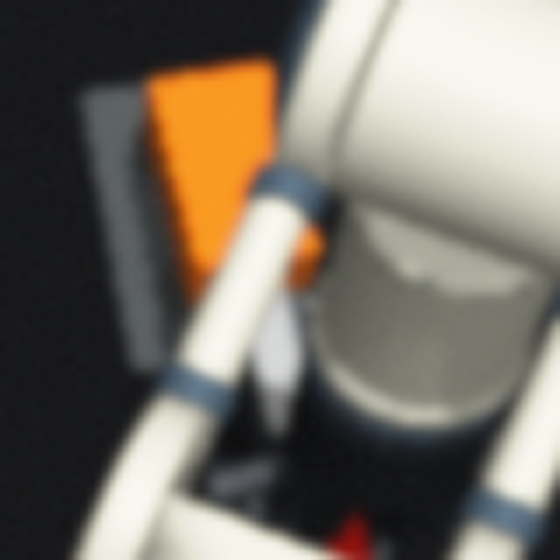

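The tip has gone into the mouth with no contact force. I'll continue along the slot axis.

Call:
{"op": "drive_tool", "data": {"steps": [[-0.05,0,-0.8,0,0,0,1],[-0.02,0,-1.2,0,0,0,1],[-0.02,0,-1.4,0,0,0,1],[-0.02,0,-1.4,0,0,0,1],[0,0,-1.2,0,0,0,1]]}}

```text
time: 25.08
ee_pos: [0.5626, -0.2658, 0.1023]
eef_rot: [0.001, 1.308, -3.012]
contact_force: [0.1, -0.8, -3.3]
gripper_width: 0.0205
```

Call:
{"op": "drive_tool", "data": {"steps": [[0,0,-0.5,0,0,0,1],[0,0,0,0,0,0,1],[0,0,0,0,0,0,1],[0,0,0,0,0,0,1],[0,0,0,0,0,0,1]]}}

```text
time: 25.5
ee_pos: [0.566, -0.2656, 0.1018]
eef_rot: [0.002, 1.308, -3.012]
contact_force: [-0.5, -0.0, -3.3]
gripper_width: 0.0205
```

```bash
python3 look2.py k3; python3 - <<'E'
from lev import *
p,Rt=spose(0.112,-0.001); print(p); plan(p,Rt)
E
```

```text
t 25.5 tip slot frame [ 0.0793 -0.0002  0.0003] pitch -0.2507 yaw 0.1275 F [-0.5 -0.  -3.3]
side blade pts 22 y med 0.012 y fit [-0.1421  0.0051] top z fit [-0.0771 -0.0005] x max [-0.013]
   slot y rng [-0.0237  0.0305] ztop [0.0161 0.0173]
   slot y rng [-0.0253  0.0274] ztop [0.0178 0.0204]
[ 0.59697973 -0.26163837  0.0923186 ]
n 1 tool dist cm [ 0.11 -0.   -3.26] rot deg [-0.09  0.03 -0.02]
[0.11, -0.0, -3.26] [-0.09, 0.03, -0.02]
```

View pics/k3_s.png

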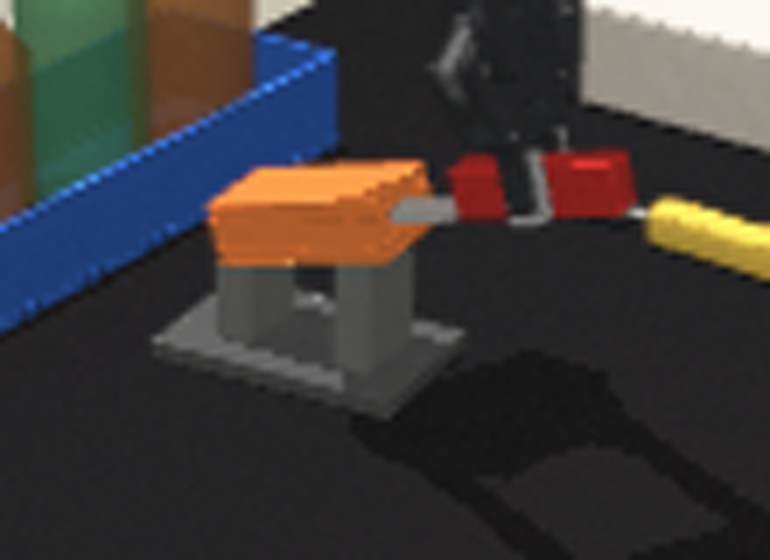

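Call:
{"op": "drive_tool", "data": {"steps": [[0.0,0,-0.8,0,0,0,1],[0,0,-0.9,0,0,0,1],[0,0,-0.7,0,0,0,1],[0,0,-0.5,0,0,0,1],[0,0,0,0,0,0,1]]}}

```text
time: 26.02
ee_pos: [0.595, -0.2613, 0.0925]
eef_rot: [-0.002, 1.306, -3.015]
contact_force: [-0.1, -0.3, -2.5]
gripper_width: 0.0203
```

Call:
{"op": "drive_tool", "data": {"steps": [[0,0,-0.1,0,0,0,1],[0,0,-0.1,0,0,0,1],[0,0,0,0,0,0,1],[0,0,0,0,0,0,1],[0,0,0,0,0,0,1]]}}

```text
time: 26.43
ee_pos: [0.5959, -0.2617, 0.0935]
eef_rot: [0.002, 1.307, -3.012]
contact_force: [-0.1, -0.1, -2.7]
gripper_width: 0.0203
```

```bash
python3 look2.py k4
```

```text
t 26.4333 tip slot frame [ 1.106e-01 -1.000e-04 -3.000e-04] pitch -0.2509 yaw 0.1278 F [-0.1 -0.1 -2.7]
   slot y rng [-0.0202  0.0307] ztop [0.0159 0.0175]
   slot y rng [-0.0107  0.0249] ztop [0.0182 0.0209]
```

View pics/k4_s.png

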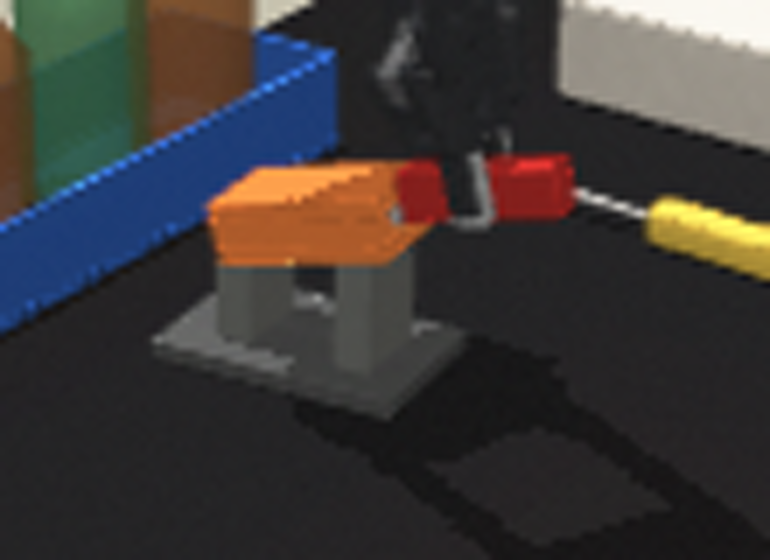

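A small gap of about 1–2 mm still shows at the mouth. I'll press on until it touches.

Call:
{"op": "drive_tool", "data": {"steps": [[0,0,-0.15,0,0,0,1],[0,0,-0.15,0,0,0,1],[0,0,0,0,0,0,1],[0,0,0,0,0,0,1],[0,0,0,0,0,0,1]]}}

```text
time: 26.95
ee_pos: [0.5983, -0.2614, 0.0927]
eef_rot: [0.001, 1.306, -3.013]
contact_force: [-4.8, -0.3, -1.0]
gripper_width: 0.02
```

Call:
{"op": "drive_tool", "data": {"steps": [[0,0,-0.1,0,0,0,1],[0,0,-0.1,0,0,0,1],[0,0,0,0,0,0,1],[0,0,0,0,0,0,1],[0,0,0,0,0,0,1]]}}

```text
time: 27.37
ee_pos: [0.5983, -0.2613, 0.0929]
eef_rot: [-0.002, 1.302, -3.017]
contact_force: [-13.2, 0.9, 3.2]
gripper_width: 0.0206
```

```bash
python3 look2.py k5; python3 hand.py w14.png
```

```text
t 27.3667 tip slot frame [ 0.1133 -0.0002 -0.0012] pitch -0.2565 yaw 0.1265 F [-13.2   0.9   3.2]
   slot y rng [-0.0185  0.0315] ztop [0.0161 0.0176]
   slot y rng [-0.0093  0.025 ] ztop [0.0178 0.0209]
t 27.4667 pos [ 0.5983 -0.2613  0.0928] w 0.0205 F [-13.4   0.5   4.3]
red 8533 x=0.0135 z + 0.0036 y + -0.0378 y=0.0009 z+0.0001 z range [-0.0437  0.0314] sd 0.00056
blade 0
```

View pics/w14.png

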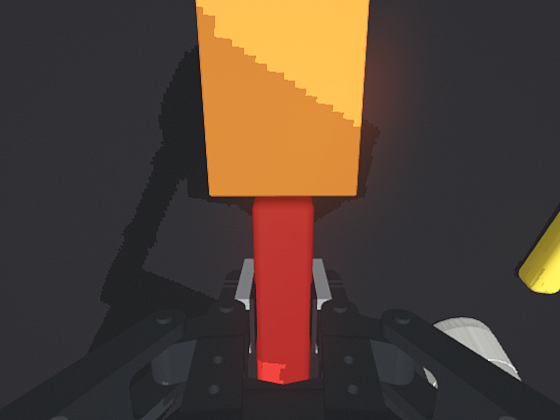

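The shoulder is against the mouth, with 13 N axial contact and the handle centred at (283,197). I'll ease the push, lower the bar onto the tunnel floor and release.

Call:
{"op": "drive_tool", "data": {"steps": [[0.1,0,0.1,0,0,0,1],[0.1,0,0.05,0,0,0,1],[0.1,0,0,0,0,0,1],[0,0,0,0,0,0,1],[0,0,0,0,0,0,1]]}}

```text
time: 27.93
ee_pos: [0.5978, -0.2617, 0.0906]
eef_rot: [0.004, 1.306, -3.011]
contact_force: [-7.2, -0.3, 3.1]
gripper_width: 0.0205
```

```bash
python3 look2.py k6
```

```text
t 27.9333 tip slot frame [ 0.1133 -0.0005 -0.0028] pitch -0.2519 yaw 0.1269 F [-7.2 -0.3  3.1]
   slot y rng [-0.0205  0.03  ] ztop [0.016  0.0173]
   slot y rng [-0.0086  0.0249] ztop [0.018  0.0206]
```

Call:
{"op": "drive_tool", "data": {"steps": [[0.05,0,0,0,0,0,1],[0,0,0,0,0,0,0.6],[0,0,0,0,0,0,0.5],[0,0,0,0,0,0,0.4],[0,0,0,0,0,0,0.3]], "newtons": 20}}

```text
time: 28.45
ee_pos: [0.5992, -0.2613, 0.0895]
eef_rot: [0.004, 1.31, -3.009]
contact_force: [0.6, -0.0, 0.2]
gripper_width: 0.0299
```

Call:
{"op": "drive_tool", "data": {"steps": [[0,0,0,0,0,0,0.2],[0,0,0,0,0,0,0],[0,0,0,0,0,0,-0.2],[0,0,0,0,0,0,-0.3],[0,0,0,0,0,0,-0.3]]}}

```text
time: 28.87
ee_pos: [0.5985, -0.2612, 0.0889]
eef_rot: [0.001, 1.307, -3.012]
contact_force: [0.6, 0.6, -0.3]
gripper_width: 0.0556
```

```bash
python3 look2.py k7; python3 hand.py w15.png
```

```text
t 28.8667 tip slot frame [ 1.144e-01  1.000e-04 -4.100e-03] pitch -0.2509 yaw 0.1282 F [ 0.6  0.6 -0.3]
   slot y rng [-0.0196  0.0313] ztop [0.0162 0.0177]
   slot y rng [-0.0082  0.0252] ztop [0.0178 0.0203]
t 28.9667 pos [ 0.5985 -0.2613  0.0889] w 0.0555 F [ 0.3 -0.4 -0.2]
red 8275 x=0.0932 z + -0.0001 y + -0.0342 y=-0.0084 z+0.0005 z range [-0.0408  0.038 ] sd 0.00055
blade 0
```

View pics/w15.png

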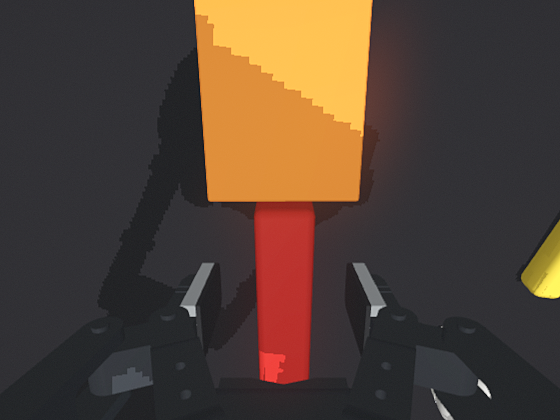

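View pics/k7_s.png

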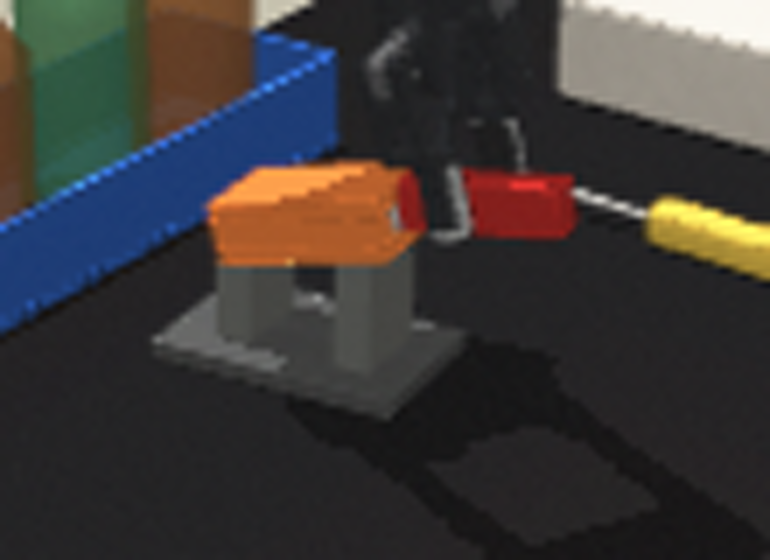

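The bar stays in the slot and has settled about 0.08 rad off the slot axis, within the tunnel's play. I'll back the gripper straight off.

Call:
{"op": "drive_tool", "data": {"steps": [[-0.8,0,0,0,0,0,-0.3],[-1.5,0,0,0,0,0,-0.3],[-2.5,0,0,0,0,0,-0.3],[-3,0,0,0,0,0,-0.3],[-3,0,0,0,0,0,-0.3]]}}

```text
time: 29.43
ee_pos: [0.6263, -0.2574, 0.1945]
eef_rot: [-0.001, 1.307, -3.014]
contact_force: [-0.2, 1.0, 0.5]
gripper_width: 0.0555
```

Call:
{"op": "drive_tool", "data": {"steps": [[-2,0,1,0,0,0,-0.5],[-2,0,2,0,0,0,-0.5],[-1,0,1,0,0,0,-0.5],[0,0,0,0,0,0,-0.5],[0,0,0,0,0,0,-0.5]]}}

```text
time: 29.85
ee_pos: [0.6011, -0.2611, 0.2528]
eef_rot: [0.005, 1.309, -3.009]
contact_force: [0.2, 0.9, -0.5]
gripper_width: 0.0641
```

```bash
python3 look.py s10.png; cat > fin.py <<'E'
from lev import *
s,im,d=grab('wrist','w16.png'); print(s['time'],s['ee_pos'],s['contact_force'].round(1),np.abs(s['joint_vel']).max())
c=cloud('wrist',d,s); H=cv2.cvtColor(im,cv2.COLOR_RGB2HSV)
red=((H[...,0]<8)|(H[...,0]>172))&(H[...,1]>120)&(H[...,2]>100)
n,l,st,_=cv2.connectedComponentsWithStats(red.astype(np.uint8)); b=1+np.argmax(st[1:,4]); m=l==b
k,fr,sd=plane(c,m,3); print('handle top plane',k,fr,sd,'pitch',-np.arctan(np.hypot(*k[:2])),'yaw',np.arctan2(-k[1],-k[0]))
P=contour_on('wrist',m,k,s); c2,w,h,a=rectfit(P[:,:2]); bx=cv2.boxPoints((tuple(c2*1000),(w,h),a))/1000; print(c2,w,h,a)
for q in bx: print(slotfr(np.array([q[0],q[1],k@[q[0],q[1],1]])).round(4))
E
python3 fin.py
```

```text
t 29.85 tip in F [ 0.098  -0.5092  0.1391] pitch -0.2583 yaw 0.1273 F [ 0.2  0.9 -0.5]
cover top z med 0.1229 1122
29.9 [ 0.60103323 -0.26089822  0.25084977] [ 0.5  0.2 -0.6] 0.028270572914551668
handle top plane [-0.16908495 -0.01694507  0.22018738] 1.0 0.0007093579845109713 pitch -0.16832397983127897 yaw 0.09988279978059919
[ 0.60338885 -0.26133685] 88.99822235107422 22.762680053710938 7.293002605438232
[-0.0896  0.0111  0.0135]
[-0.0896 -0.0116  0.0133]
[ 0.0004 -0.0118  0.0207]
[0.0004 0.011  0.0208]
```

View pics/w16.png

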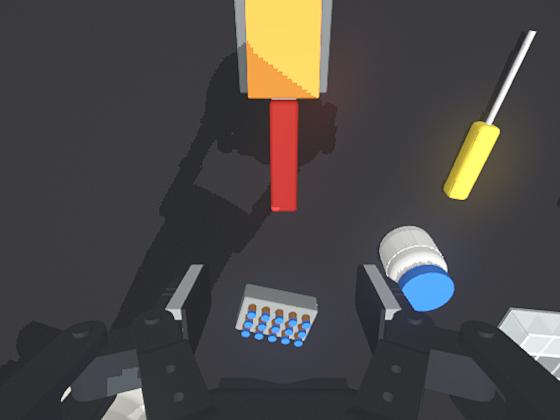

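View pics/s10.png

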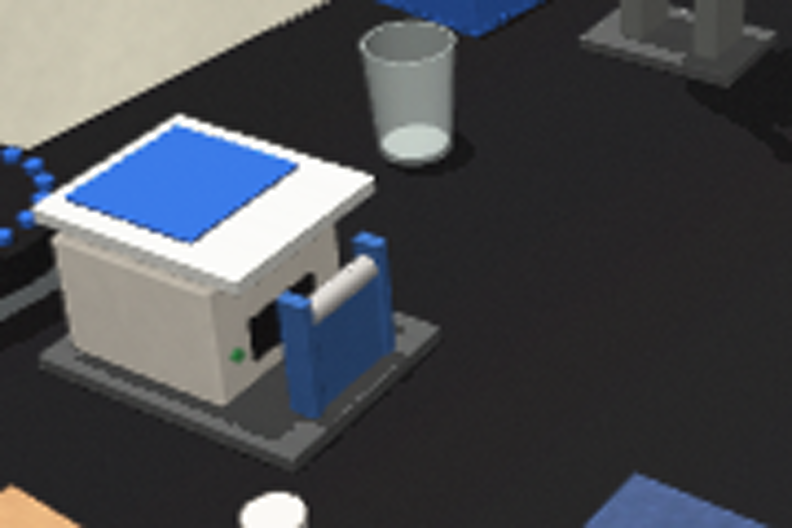

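Handle front edge is at slot x ≈ 0 and the tip works out to (0.114, 0.000, 0.005) m in the slot frame, about 0.08 rad off axis. The cover is still up 10.5 mm. One settling call, then I hand in.

Call:
{"op": "drive_tool", "data": {"steps": [[0,0,0,0,0,0,-0.5],[0,0,0,0,0,0,-0.5],[0,0,0,0,0,0,-0.5],[0,0,0,0,0,0,-0.5],[0,0,0,0,0,0,-0.5]]}}

```text
time: 30.37
ee_pos: [0.601, -0.2609, 0.2515]
eef_rot: [-0.0, 1.307, -3.014]
contact_force: [-0.0, 0.2, 0.2]
gripper_width: 0.0642
```

```bash
python3 fin.py; python3 -c "
from plant import env
print(env.job_done())"
```

```text
30.3667 [ 0.60096059 -0.2608679   0.25148379] [-0.   0.2  0.2] 0.00403217160507941
handle top plane [-0.16907096 -0.01491173  0.22071784] 1.0 0.0006972684576673629 pitch -0.16812508032408088 yaw 0.08797044672714131
[ 0.6035116  -0.26131818] 88.31822204589844 22.775882720947266 7.287884712219238
[-0.0891  0.0111  0.0135]
[-0.0891 -0.0116  0.0134]
[ 0.0002 -0.0118  0.0207]
[0.0002 0.011  0.0209]
the job is handed in; nothing more can be done
None
```

I levered the cover up with the bar over the fulcrum, slid the bar fully home in the orange slot, let go and backed the gripper off. I handed the job in at about 30.4 s; no verdict was reported.

**Last checks:**
- **Cover:** the side camera read its top at 0.1124 m before and 0.1229 m after the bar was released, so it is raised about 10.5 mm.
- **Bar:** the handle's front edge is level with the mouth. The tip works out to about 114 mm past it, 0 mm sideways and 5 mm above the slot's centre line. The bar was at rest.
- **Robot:** the arm had stopped and the wrist force was about 0. In the last pictures the bench items in view stood where they had been; I did not measure them again.

**What went wrong or disagreed:**
- **First grasp:** it closed on nothing. The fingertips were about 14 mm behind the reported tool point, where the description says 17 mm ahead. I confirmed this with two cameras, corrected for it and regrasped.
- **Bar tilt:** on release the handle sagged within the tunnel's play. The bar rests about 0.08 rad off the slot's axis, inside the 0.15 rad allowed.

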